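# Trip the hidden release catch of a tube clamp with the pin

## Task

The spring jaw of the tube clamp is stuck shut on a piece of frame tube. Take the square-handled release pin from the wooden tool block, reach through the small round hole in the clamp's cover and press the hidden catch down gently, never pushing with more than 20 N, keeping it down until the jaw has slid fully open; then put the pin fully home, upright, in the free hole of the tool block and let go. Leave the tube lying in its cradle and everything else where it is.

Things in the scene. Friction and masses are not known exactly. Their poses are not given: they have to be found in the camera images.
- pin_grip (a point): middle of the release pin's handle: square, aluminium, 16 x 16 x 46 mm, the only square one; z up the pin, x and y square to its faces. Below this point: collar 22 mm in diameter at 23 to 27 mm, then an 8 mm round shank to the tip 93 mm below (last 4 mm tapered). 70 g. Stands upright in any one of the block's holes, collar on the block's top, faces about square to the block
- tool_block: wooden block 56 (x) x 170 (y) x 72 mm high, fixed; origin at the centre of its underside, z up. Three upright through holes, 15 x 15 mm square, in its top, at y = -50, 0 and +50 mm, x = 0. Each holds one tool, in any order
- drift_grip (a point): bystander tool in the block: round handle 26 mm in diameter and 50 mm tall, the point is its middle, its top 126 mm above the table; its 13 mm shank does not go into the clamp's hole
- stub_grip (a point): bystander tool in the block: ball knob 30 mm in diameter, the point is the ball's centre, its top 115 mm above the table; its shank (20 mm) is too short for the catch
- clamp: the tube clamp, fixed: base plate 120 (x) x 260 (y) x 15 mm, origin at the centre of its underside, z up. At its -y end (y -130 to -10 mm) the grey latch housing, 100 mm wide, 75 mm high, flat aluminium cover. At the +y end a fixed jaw and a V cradle holding a tube along x; the sliding jaw (80 mm wide, 66 mm high) is between cradle and housing
- clamp_hole (a point): centre of the access hole, at the cover's upper face, axes as the clamp. 11 mm in diameter, cover 6 mm thick. Straight below it is the hidden catch's flat pad, 28 mm in diameter, its top at rest 24 to 50 mm below the cover's upper face: different every time, not seen or reported. It is sprung and moves straight down (forces: see jaw_face)
- jaw_face (a point): upper edge of the sliding jaw's gripping face, mid-width, 65 mm above the table; it moves with the jaw. The catch that holds it yields from about 4 N, frees the jaw after 6 mm of travel (8 to 10 N) and meets a hard stop after 8.5 mm (10 to 12 N; beyond that the force rises fast). It cannot be overcome by pushing the jaw
- jaw (a joint): the sliding jaw, m: 0 shut (rests below 0.001), 0.030 fully open. Slides along the clamp's -y towards the housing, driven by its own damped spring, in about 2 s while the catch is held down. If the catch comes up before 0.028 the jaw catches on its next tooth (every 10 mm): press again. Fully open it stays open
- clamped_tube_mid (a point): middle of the piece of steel frame tube in the clamp's cradle: 32 mm in diameter, 150 mm long, loose, axis along x; stays where it is
- bottle_mid (a point): bystander: blue drinks bottle with a green cap, 68 mm in diameter, 190 mm tall; the point is its middle
- offcut_b_mid (a point): bystander: tube offcut lying on the table, 38 mm in diameter, 120 mm long; its middle, axis x
- headset_cup_mid (a point): bystander: turned steel cup lying on its flange, 48 mm in diameter, 26 mm tall; its middle
Mind the look-alikes: they are no part of the job. Leave any green look-alike of the part that bears pin_grip alone.

How it is judged:
By the outcome, as a careful person would: the job done as asked, in the order asked, and still so for the second after the job is handed in, with the robot touching nothing.
It also fails if it takes over 64 s, if anything falls off the work surface, if the arm or the gripper's body presses on something with over 40 N, if the wrist force passes 120 N, or if a joint passes its speed limit or range.

## Robot

A 6-joint arm with a two-finger parallel gripper is mounted at the origin on the work surface. World frame = base frame: x ahead of the robot, y to its left, z up, the work surface at z = 0. Lengths are in m, angles in rad, forces in N, time in s.
With the tool pointing down it reaches from about 0.325 to 0.85 m from the base axis. Payload 4.4 kg.
Tool frame: the origin (TCP) lies on the centre line of the jaws, within the pads' length; the fingertips stand 17 mm ahead of it and the grasp point (between the pads) lies 2 mm behind it; y points along the fingers, z is the direction in which the jaws open and shut, and the axes are right-handed (so a half turn about y gives the same grasp; the last joint's range is limited). The gripper opens to 94 mm and grips with 3 to 60 N. Pads are 16 mm wide; open, the fingers measure 119 mm over their backs; the gripper's body (75 mm by 177 mm) begins 78 mm behind the grasp point.
Start: joints at [-1.329, 0.207, 1.542, -0, 1.393, -0.15], TCP at [0.22, -0.531, 0.222] pointing down, gripper open.
Joint ranges: [-2.73, 2.73], [-0.86, 2.22], [0.23, 2.46], [-1.11, 4.25], [0.08, 2.63], [-2.82, 2.82]. Speed limits (rad/s): [2.79, 2.79, 3.14, 3.14, 3.14, 3.14].

## Interface

Orientations are given as a unit quaternion [w, x, y, z].
In Python, from workcell import manip, cams, ticket gives the robot as it stands.
- The arm moves only by the tool carry_out, never from a script. Its argument "plan" is a list of rows, each a list of 4 numbers: the shift along the tool's x, y, z in units of 25 mm (1.0 is 25 mm), then the turn about the tool's y in units of 6 degrees (1.0 is 6 degrees). In form: [[tx, ty, tz, roll], ...]. A call has 1 to 20 rows; each row is the pose to reach, as a shift and turn from the pose commanded when the call began, along the tool's axes at that moment; what a row does not reach only later rows make up. A row lasts 1/12 s, in which the tool goes at most 41.7 mm and 7.16 degrees, less where a joint would pass 70% of its speed; a pose out of reach is approached as far as the arm can. A call with a gripper value outside its range is refused whole. "claw" is the finger opening in mm, from 0 to 94, set as the call begins (left out, the last holds). The fingers move at their own pace and stop on an object; "grip_force" is the grip in N (left out, the last holds). Time passes only in rows, so rows that repeat a pose let the fingers close. It gives the time, the measured TCP pose, the force and the opening at its end, in the units of the state.
- manip.get_state(): the state, without advancing time (a new reading comes with each control period).
- cams.grab_frame(name): name is "scene" or "top" or "wrist"; returns (picture, depth): 400x640x3 uint8, red, green, blue; 400x640 float32, m along the optical axis (not along the pixel's ray), 0 where there is no reading.
- cams.get_calibration(name): a dict with "intrinsics" (3x3 intrinsics, pixels), "k1" (the pictures are not rectified: a ray, as slopes to the right and down, at radius r is drawn at 1 + k1 r^2 times it, then the intrinsics apply), "R" (3x3) and "t" (3): a world point X has camera coordinates R X + t. Camera axes: x right, y down, z forward; pixel columns grow to the right and rows downward; lengths in m; the calibration is good to about 2 mm. A picture is of the moment at which its call begins: read the wrist's pose just before it. get_calibration takes no time and is no camera call; for the wrist camera it gives the pose at the moment of the call.
- ticket.close_job(): hands the job in, once; it reports no verdict.
The state is a dict: "clock": time; "joints": joint angles; "dq": joint speeds; "joint_efforts": joint torques, N m; "tool_pos": TCP position; "ee_rot": TCP orientation; "wrist_force": force on the tool from outside, world axes, zero at the start; "ft_torque": the same for the moment, N m; "finger_gap": finger opening in m.
Only numpy, scipy, OpenCV 4.12 (cv2) and the standard library are available. Lean on these libraries where they do the work, as an engineer would, in place of code of your own. Each camera call takes 0.05 s, during which the arm holds its last target.

## Working session

There is one attempt and no reset: what is moved stays moved. The work goes in short steps, Python scripts to look and compute and a tool call to move; the robot and the scene stay as the last step left them, time stands still between calls to the robot, and variables do not carry over. Pictures are saved under pics/ and viewed, and the job is handed in when it is done.

Besides the shell and the picture viewer there is one more tool, called after "Call:" by a JSON object that holds its "name" and its "arguments", one argument or row to a line. carry_out: Moves the arm, as the interface text tells. Its arguments: {"type":"object","properties":{"plan":{"type":"array","items":{"type":"array","items":{"type":"number"}}},"claw":{"type":"number"},"grip_force":{"type":"number"}},"required":["plan"]}

```bash
mkdir -p pics; ls; cat > h.py <<'E'
from workcell import manip, cams, ticket
import numpy as np, cv2
def grab(n,fn=None):
    c=cams.get_calibration(n); p,d=cams.grab_frame(n)
    if fn: cv2.imwrite('pics/'+fn,p[:,:,::-1]); np.savez('pics/'+fn+'.npz',p=p,d=d,**{k:np.array(c[k]) for k in c})
    return p,d,c
def load(fn):
    z=np.load('pics/'+fn+'.npz'); return z['p'],z['d'],z
def ray(c,u,v):
    K=np.array(c['intrinsics']);k=float(c['k1'])
    x=cv2.undistortPoints(np.array([[[u,v]]],float),K,np.array([k,0,0,0,0.]))[0,0]
    R=np.array(c['R']);t=np.array(c['t']); return -R.T@t, R.T@np.array([x[0],x[1],1.])
def onplane(c,u,v,z):
    o,r=ray(c,u,v); return o+r*(z-o[2])/r[2]
def ondepth(c,d,u,v):
    o,r=ray(c,u,v); return o+r*float(d[int(v),int(u)])
def proj(c,X):
    q=np.array(c['R'])@X+np.array(c['t']); s=q[:2]/q[2]; s=s*(1+float(c['k1'])*(s@s)); K=np.array(c['intrinsics']); return K[:2,:2]@s+K[:2,2]
E
python3 - <<'E'
from h import *
for n in ['scene','top','wrist']:
    p,d,c=grab(n,n+'0.png'); print(n,np.round(c['intrinsics'],1).tolist(),c['k1'],np.round(-np.array(c['R']).T@c['t'],3),np.round(c['R'],3).tolist())
print(manip.get_state())
E
```

```text
pics
scene [[426.1, 0.0, 317.7], [0.0, 426.1, 195.5], [0.0, 0.0, 1.0]] 0.0005983291130693672 [ 1.256 -0.22   0.954] [[0.418, 0.909, 0.016], [0.696, -0.309, -0.648], [-0.584, 0.282, -0.762]]
top [[406.1, 0.0, 317.5], [0.0, 406.1, 201.1], [0.0, 0.0, 1.0]] -0.0765579084979444 [0.433 0.069 1.077] [[0.003, -1.0, -0.001], [-0.987, -0.002, -0.159], [0.159, 0.001, -0.987]]
wrist [[346.2, 0.0, 314.1], [0.0, 346.2, 199.2], [0.0, 0.0, 1.0]] 0.003014303459893169 [ 0.298 -0.5    0.383] [[0.382, -0.924, -0.001], [-0.886, -0.366, 0.284], [-0.263, -0.108, -0.959]]
{'clock': 0.15, 'joints': array([-1.32950398e+00,  2.07264590e-01,  1.54256726e+00,  1.35855373e-05,
        1.39350426e+00, -1.50469292e-01]), 'dq': array([ 0.00169692, -0.00333951, -0.00318824, -0.00019569,  0.00089916,
        0.00049348]), 'joint_efforts': array([ 3.51753279e-04, -3.71312320e+01, -2.81814265e+01,  6.97500072e-02,
        3.26866528e-02, -1.10447318e-04]), 'tool_pos': array([ 0.21941642, -0.53087034,  0.22156239]), 'ee_rot': array([ 0.13760046, -0.13764698,  0.69420039, -0.69296843]), 'wrist_force': array([-0.56569103,  0.30926456,  0.20947541]), 'ft_torque': array([-0.04175941,  0.01915427, -0.01798552]), 'finger_gap': 0.09400475573112829}
```

View pics/scene0.png

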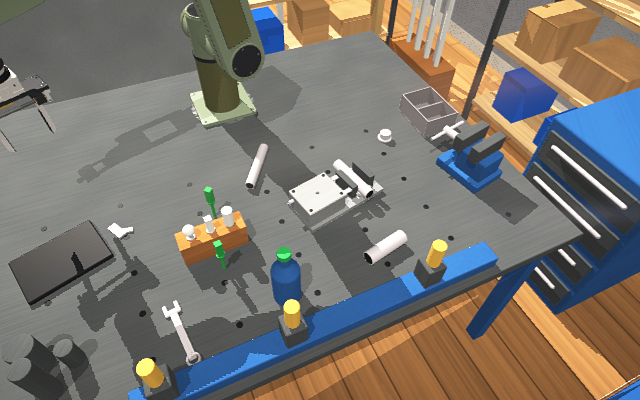

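View pics/top0.png

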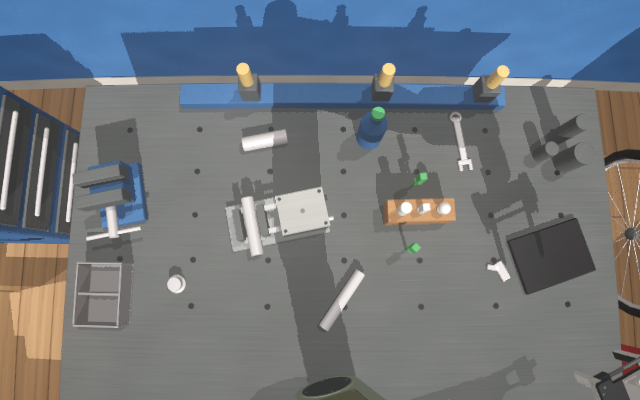

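View pics/wrist0.png

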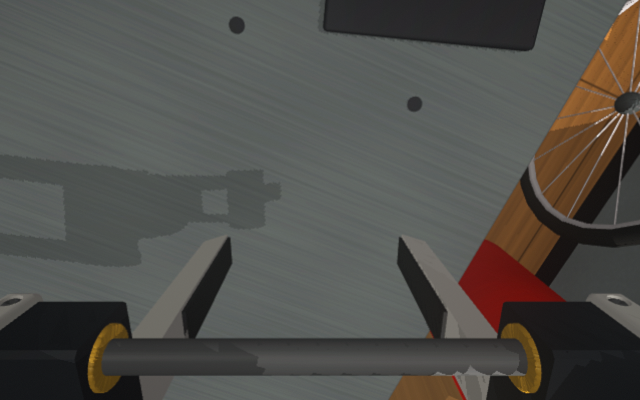

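The top view shows the block at about (421,210) with three tools in it, green look-alikes at (421,178) and (414,248), and the clamp at (280,215) with its hole near (303,211). I'll zoom in on these.

```bash
python3 - <<'E'
from h import *
p,d,c=load('top0.png'); q,e,cc=load('scene0.png')
a=cv2.resize(p[160:270,370:470],(400,440),interpolation=cv2.INTER_CUBIC); b=cv2.resize(q[170:280,165:265],(400,440),interpolation=cv2.INTER_CUBIC)
cv2.imwrite('pics/z1.png',np.hstack([a,b])[:,:,::-1])
a=cv2.resize(p[180:260,215:345],(780,480),interpolation=cv2.INTER_CUBIC)
cv2.imwrite('pics/z2.png',a[:,:,::-1])
E
```

```text
(no output)
```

View pics/z1.png

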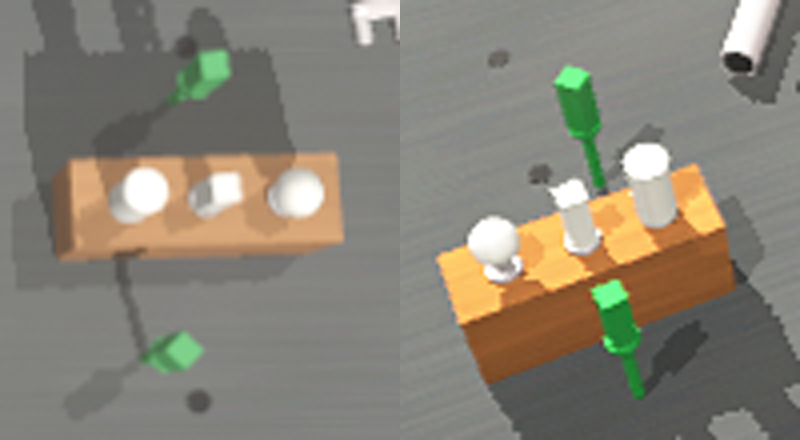

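View pics/z2.png

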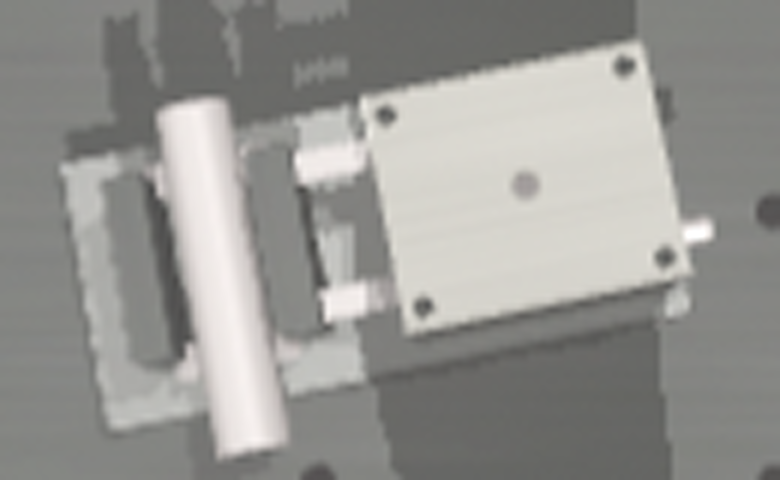

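```bash
python3 - <<'E'
from h import *
from scipy.spatial.transform import Rotation as Ro
p,d,c=load('top0.png'); q,e,cc=load('scene0.png')
hsv=cv2.cvtColor(p,cv2.COLOR_RGB2HSV)
# depth cloud
def cloud(p,d,c,u0,u1,v0,v1):
    U,V=np.meshgrid(np.arange(u0,u1),np.arange(v0,v1)); 
    x=cv2.undistortPoints(np.stack([U,V],-1).reshape(-1,1,2).astype(float),c['intrinsics'],np.array([float(c['k1']),0,0,0,0]))[:,0]
    D=d[v0:v1,u0:u1].reshape(-1); P=np.c_[x*D[:,None],D]; W=(P-c['t'])@c['R']; return W.reshape(v1-v0,u1-u0,3)
W=cloud(p,d,c,0,640,0,400); z=W[...,2]
m=np.zeros(z.shape,bool); m[185:230,375:465]=1
print('table z',np.median(z[270:290,200:300]))
orange=(hsv[...,0]>5)&(hsv[...,0]<20)&(hsv[...,1]>60)
b=m&orange&(abs(z-.072)<.006); print('block',b.sum(),np.median(z[b]))
pts=W[b][:,:2]; r=cv2.minAreaRect((pts*1000).astype(np.float32)); print(r)
for name,(u,v,h) in dict(drift=(403,208,.126),pin=(426,207,.122),stub=(444,208,.115)).items():
    print(name,onplane(c,u,v,h),W[v,u])
h=m&(z>.085)
n,l,s,ce=cv2.connectedComponentsWithStats(h.astype(np.uint8))
for i in range(1,n):
    if s[i,4]>8: w=W[l==i]; print(s[i,4],ce[i],w.mean(0),w.max(0), w.min(0))
g=(hsv[...,0]>50)&(hsv[...,0]<75)&(hsv[...,1]>90); n,l,s,ce=cv2.connectedComponentsWithStats(g.astype(np.uint8))
for i in range(1,n):
    if s[i,4]>8: w=W[l==i]; print('green',s[i,4],ce[i],np.median(w,0),w.max(0), w.min(0))
# cover
m=np.zeros(z.shape,bool); m[180:250,265:340]=1
zz=z[m]; print('hist',np.histogram(zz,bins=np.arange(0,.12,.005)))
cv=m&(z>.07)&(z<.1); print(np.median(z[cv]),cv2.minAreaRect((W[cv][:,:2]*1000).astype(np.float32)))
hz=np.median(z[cv]); print('hole',onplane(c,302.6,210.7,hz), W[211,303])
E
```

```text
table z -5.8046815868427674e-05
block 1062 0.07162338038162902
((572.1893920898438, -191.10446166992188), (56.888465881347656, 171.70423889160156), 1.600716471672058)
drift [ 0.56976646 -0.13363324  0.126     ] [ 0.56982435 -0.13371883  0.12559714]
pin [ 0.57285645 -0.18995826  0.122     ] [ 0.57310442 -0.19041671  0.12030529]
stub [ 0.57152205 -0.23568906  0.115     ] [ 0.57184873 -0.23640673  0.11272936]
135 [404.68888889 208.64444444] [ 0.56913336 -0.13899049  0.11940416] [ 0.5820679  -0.12834722  0.12914872] [ 0.55754272 -0.15294221  0.08552612]
116 [444.0862069  207.76724138] [ 0.57294319 -0.23778309  0.10909438] [ 0.58807566 -0.22535999  0.11777555] [ 0.56099363 -0.25384809  0.09841483]
77 [424.28571429 207.92207792] [ 0.57171508 -0.1877695   0.1141906 ] [ 0.58044437 -0.18011056  0.12577504] [ 0.56446887 -0.19781733  0.08628249]
green 154 [377.73376623 113.2987013 ] [ 0.7812814  -0.0694105   0.18987677] [0.86894794 0.068509   1.07745101] [ 0.43305258 -0.08477386  0.00516943]
green 89 [420.75280899 178.28089888] [ 0.64764837 -0.1850412   0.1129597 ] [ 0.68463845 -0.1773931   0.11852494] [ 0.64117857 -0.22734492 -0.00231336]
green 76 [413.09210526 247.96052632] [ 0.47650869 -0.16004937  0.11157025] [ 0.48581614 -0.15318409  0.11881726] [ 0.46772153 -0.19935463 -0.00278389]
hist (array([1035,   23,  353,  291,   14,   16,   20,   15,   14,   14,   53,
        115,   36,   42, 1089,  789,    9,    0,    0,    0,    0,    0,
          0]), array([0.   , 0.005, 0.01 , 0.015, 0.02 , 0.025, 0.03 , 0.035, 0.04 ,
       0.045, 0.05 , 0.055, 0.06 , 0.065, 0.07 , 0.075, 0.08 , 0.085,
       0.09 , 0.095, 0.1  , 0.105, 0.11 , 0.115]))
0.07466271455695032 ((569.2525634765625, 107.88054656982422), (100.30003356933594, 120.01473999023438), 11.769977569580078)
hole [0.56978857 0.10653644 0.07466271] [0.5749711  0.10714907 0.0309021 ]
```

```bash
cat >> h.py <<'E'
from scipy.spatial.transform import Rotation as Ro
def tool():
    s=manip.get_state(); w,x,y,z=s['ee_rot']; return s,Ro.from_quat([x,y,z,w]).as_matrix()
def delta(target,zdir=None):
    s,T=tool(); dl=T.T@(np.array(target)-s['tool_pos'])/.025
    out=[np.round(dl,2)]
    if zdir is not None:
        for sg in (1,-1):
            v=T.T@(sg*np.array(zdir)); a=np.degrees(np.arctan2(v[0],v[2])); out.append((round(a,2),'deg units',round(a/6,2)))
    print('delta units xyz',*out,'clock',s['clock'],'pos',np.round(s['tool_pos'],4),'F',np.round(s['wrist_force'],2),'gap',s['finger_gap'])
E
python3 - <<'E'
from h import *
s,T=tool(); print(np.round(T,4)); a=np.radians(1.6)
delta([.5722,-.1905,.20],[np.cos(a),np.sin(a),0])
E
```

```text
[[-9.242e-01 -4.000e-04  3.818e-01]
 [-3.818e-01  1.700e-03 -9.242e-01]
 [-3.000e-04 -1.000e+00 -1.700e-03]]
delta units xyz [-18.24   0.88  -7.19] (np.float64(-69.15), 'deg units', np.float64(-11.53)) (np.float64(110.85), 'deg units', np.float64(18.47)) clock 0.15 pos [ 0.2194 -0.5309  0.2216] F [-0.57  0.31  0.21] gap 0.09400475573112829
```

Call:
{"name": "carry_out", "arguments": {
  "plan": [
    [-1.2, 0.0, -0.5, -0.8],
    [-2.4, 0.0, -1.0, -1.6],
    [-3.7, 0.0, -1.5, -2.4],
    [-5.0, 0.0, -2.0, -3.2],
    [-6.3, 0.0, -2.5, -4.0],
    [-7.6, 0.0, -3.0, -4.8],
    [-8.9, 0.0, -3.5, -5.6],
    [-10.2, 0.0, -4.0, -6.4],
    [-11.5, 0.0, -4.5, -7.2],
    [-12.8, 0.0, -5.0, -8.0],
    [-14.1, 0.0, -5.6, -8.8],
    [-15.4, 0.0, -6.1, -9.6],
    [-16.6, 0.0, -6.6, -10.4],
    [-17.6, 0.0, -7.0, -11.0],
    [-18.2, 0.0, -7.2, -11.5],
    [-18.2, 0.0, -7.2, -11.5],
    [-18.2, 0.0, -7.2, -11.5],
    [-18.2, 0.0, -7.2, -11.5]
  ],
  "claw": 45,
  "grip_force": 40
}}

```text
clock: 1.65
tool_pos: [0.5706, -0.1918, 0.222]
ee_rot: [-0.506, 0.506, -0.494, 0.494]
wrist_force: [-0.1, -0.3, 0.3]
finger_gap: 0.0449
```

```bash
python3 - <<'E'
from h import *
grab('wrist','w1.png'); a=np.radians(1.6)
delta([.5722,-.1905,.10],[np.cos(a),np.sin(a),0])
E
```

```text
delta units xyz [-0.06  4.89  0.08] (np.float64(-0.26), 'deg units', np.float64(-0.04)) (np.float64(179.74), 'deg units', np.float64(29.96)) clock 1.7 pos [ 0.5704 -0.1921  0.2222] F [-0.54  0.6   1.51] gap 0.04491419041339965
```

View pics/w1.png

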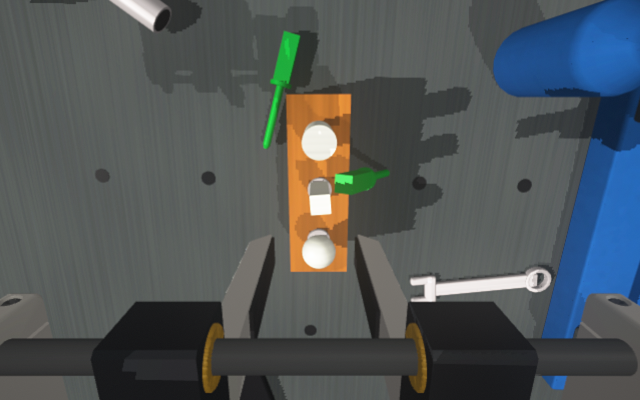

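```bash
python3 - <<'E'
from h import *
for f,pl in (('w1.png',[(345,182),(360,182),(375,178),(386,172),(289,40),(280,75),(274,110),(267,143),(320,204),(319,140),(319,252)]),):
    p,d,c=load(f); print(-c['R'].T@c['t'], proj(c,np.array([.5704,-.1921,.2222])))
    for u,v in pl: print(u,v,p[v,u],ondepth(c,d,u,v).round(3))
for f in ('top0.png','scene0.png'):
    p,d,c=load(f); print(f); hsv=cv2.cvtColor(p,cv2.COLOR_RGB2HSV); g=(hsv[...,0]>50)&(hsv[...,0]<75)&(hsv[...,1]>90)
    for v,u in np.argwhere(g)[::7]: print(u,v,ondepth(c,d,u,v).round(3),end=';')
E
```

```text
[ 0.57025078 -0.10909098  0.38318234] [310.96119592 264.44276082]
345 182 [ 62 176  70] [ 0.597 -0.178  0.1  ]
360 182 [ 39 112  41] [ 0.612 -0.18   0.09 ]
375 178 [ 32 111  39] [ 0.629 -0.182  0.066]
386 172 [ 28 105  37] [ 0.65  -0.186  0.015]
289 40 [ 30 173  62] [ 0.544 -0.057  0.015]
280 75 [ 32 174  61] [ 0.535 -0.09   0.018]
274 110 [ 36 204  68] [ 0.529 -0.124  0.015]
267 143 [ 40 187  63] [ 0.521 -0.158  0.015]
320 204 [252 252 248] [ 0.577 -0.191  0.121]
319 140 [241 240 233] [ 0.574 -0.14   0.125]
319 252 [250 250 245] [ 0.577 -0.237  0.113]
top0.png
375 107 [ 0.797 -0.063  0.189];373 108 [ 0.869 -0.085  0.005];380 108 [ 0.794 -0.075  0.19 ];377 109 [ 0.793 -0.068  0.187];372 110 [ 0.789 -0.056  0.189];379 110 [ 0.789 -0.072  0.191];373 111 [ 0.786 -0.058  0.191];380 111 [ 0.787 -0.075  0.188];374 112 [ 0.784 -0.06   0.19 ];381 112 [ 0.784 -0.076  0.192];375 113 [ 0.781 -0.063  0.191];382 113 [ 0.781 -0.078  0.193];375 114 [ 0.779 -0.062  0.192];382 114 [ 0.779 -0.079  0.19 ];376 115 [ 0.777 -0.065  0.19 ];383 115 [ 0.776 -0.081  0.191];377 116 [ 0.774 -0.067  0.19 ];372 1
[... 2651 characters left out ...]
93 -0.06   0.19 ];221 255 [ 0.66  -0.186  0.077];280 255 [ 0.788 -0.078  0.191];287 255 [ 0.793 -0.064  0.189];219 256 [ 0.659 -0.191  0.074];278 256 [ 0.787 -0.082  0.188];285 256 [ 0.794 -0.069  0.189];218 257 [ 0.66  -0.194  0.072];278 257 [ 0.789 -0.083  0.188];285 257 [ 0.797 -0.071  0.191];219 258 [ 0.66  -0.193  0.067];279 258 [ 0.79  -0.082  0.185];286 258 [ 0.798 -0.069  0.187];222 259 [ 0.654 -0.186  0.05 ];283 259 [ 0.796 -0.075  0.184];220 260 [ 0.653 -0.192  0.047];282 260 [ 0.797 -0.078  0.185];221 261 [ 0.654 -0.19   0.043];285 261 [ 0.799 -0.072  0.179];223 263 [ 0.654 -0.187  0.031];224 265 [ 0.654 -0.186  0.021];224 267 [ 0.655 -0.187  0.014];225 269 [ 0.651 -0.186 -0.003];
```

The green look-alikes have fallen over by themselves. One now leans on the block close to the pin and the other lies on the table. I'll look again to see if they have settled.

```bash
python3 - <<'E'
from h import *
p,d,c=grab('top','t2.png'); q,e,cc=grab('scene','s2.png'); w,f,wc=grab('wrist','w2.png')
a=cv2.resize(p[170:240,375:475],(400,280),interpolation=cv2.INTER_CUBIC); b=cv2.resize(q[190:260,165:265],(400,280),interpolation=cv2.INTER_CUBIC)
e2=cv2.resize(w[80:285,240:400],(400,512),interpolation=cv2.INTER_CUBIC)
L=np.zeros((560,800,3),np.uint8); L[:280,:400]=a;L[280:,:400]=b;L[:512,400:]=e2
cv2.imwrite('pics/z3.png',L[:,:,::-1])
hsv=cv2.cvtColor(w,cv2.COLOR_RGB2HSV); g=(hsv[...,0]>50)&(hsv[...,0]<75)&(hsv[...,1]>90); g[:150]=0
P=np.array([ondepth(wc,f,u,v) for v,u in np.argwhere(g)]); P=P[(P[:,2]>.01)]
print('green',P.min(0).round(3),P.max(0).round(3)); print(P[P[:,0]<.6].round(3)[::6])
E
```

```text
green [ 0.57  -0.194  0.011] [ 0.652 -0.11   0.384]
[[ 0.57  -0.11   0.384]
 [ 0.592 -0.172  0.094]
 [ 0.597 -0.173  0.091]
 [ 0.592 -0.173  0.096]
 [ 0.597 -0.172  0.098]
 [ 0.57  -0.11   0.384]
 [ 0.596 -0.173  0.098]
 [ 0.57  -0.11   0.384]
 [ 0.593 -0.174  0.099]
 [ 0.57  -0.11   0.384]
 [ 0.591 -0.175  0.096]
 [ 0.596 -0.174  0.1  ]
 [ 0.57  -0.11   0.384]
 [ 0.593 -0.176  0.098]
 [ 0.598 -0.175  0.1  ]
 [ 0.592 -0.177  0.095]
 [ 0.597 -0.176  0.1  ]
 [ 0.589 -0.178  0.096]
 [ 0.594 -0.177  0.098]
 [ 0.599 -0.177  0.1  ]
 [ 0.592 -0.178  0.097]
 [ 0.597 -0.177  0.101]
 [ 0.59  -0.18   0.096]
 [ 0.595 -0.179  0.1  ]
 [ 0.6   -0.178  0.103]
 [ 0.594 -0.18   0.098]
 [ 0.598 -0.179  0.101]
 [ 0.592 -0.181  0.097]
 [ 0.597 -0.18   0.101]
 [ 0.59  -0.183  0.095]
 [ 0.595 -0.181  0.1  ]
 [ 0.6   -0.18   0.103]
 [ 0.594 -0.183  0.098]
 [ 0.598 -0.181  0.103]
 [ 0.593 -0.183  0.099]
 [ 0.598 -0.183  0.101]
 [ 0.592 -0.185  0.097]
 [ 0.597 -0.184  0.1  ]
 [ 0.591 -0.185  0.097]
 [ 0.596 -0.185  0.1  ]
 [ 0.591 -0.187  0.097]
 [ 0.595 -0.186  0.1  ]
 [ 0.57  -0.11   0.384]
 [ 0.595 -0.186  0.1  ]
 [ 0.598 -0.187  0.101]]
```

View pics/z3.png

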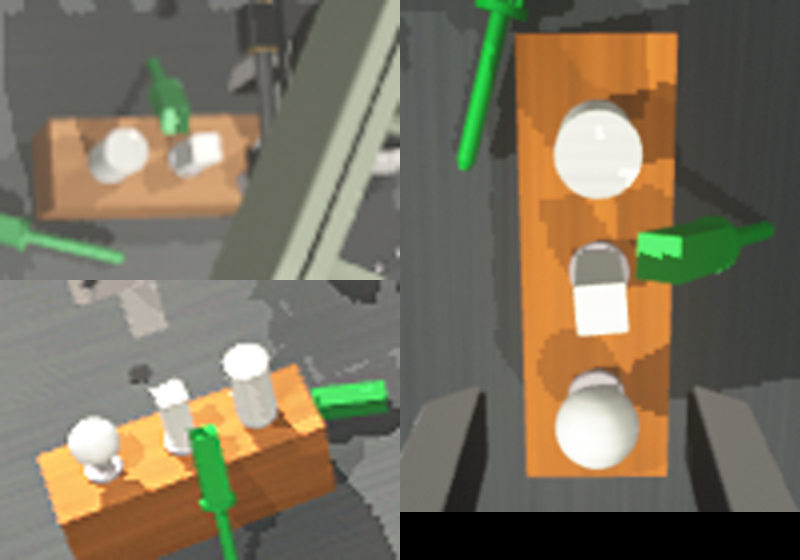

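```bash
python3 - <<'E'
from h import *
for f,(u0,u1,v0,v1),wt in (('w2.png',(300,340,180,225),235),('top0.png',(415,435,198,216),225)):
    p,d,c=load(f); m=np.zeros(p.shape[:2],np.uint8); m[v0:v1,u0:u1]=(p[v0:v1,u0:u1].min(2)>wt); 
    n,l,s,ce=cv2.connectedComponentsWithStats(m); i=1+np.argmax(s[1:,4]); print(f,s[i],ce[i],onplane(c,*ce[i],.122))
    cn=cv2.findContours((l==i).astype(np.uint8),0,2)[0][0][:,0]; P=np.array([onplane(c,u,v,.122)[:2] for u,v in cn]); print(cv2.minAreaRect((P*1000).astype(np.float32)))
p,d,c=load('w2.png'); hsv=cv2.cvtColor(p,cv2.COLOR_RGB2HSV); o=((hsv[...,0]>5)&(hsv[...,0]<22)&(hsv[...,1]>60)); o[:85]=0;o[280:]=0;o[:,:270]=0;o[:,370:]=0
P=np.array([onplane(c,u,v,.072)[:2] for v,u in np.argwhere(o)]); print(len(P),cv2.minAreaRect((P*1000).astype(np.float32)))
# green nearest edge at z~.09, bounds
print('q6',manip.get_state()['joints'])
a=np.radians(1.6); delta([.569,-.1905,.15],[np.sin(a),-np.cos(a),0])
E
```

```text
w2.png [310 194  21  20 369] [320.15718157 203.40379404] [ 0.57664662 -0.19097542  0.122     ]
((576.6414794921875, -191.07057189941406), (15.45776653289795, 15.460614204406738), 6.728978633880615)
top0.png [423 204   7   7  39] [425.92307692 206.84615385] [ 0.57322775 -0.18978702  0.122     ]
((572.8648681640625, -189.96160888671875), (14.492208480834961, 14.500544548034668), 0.12284939736127853)
8019 ((579.9105834960938, -191.7257843017578), (66.72775268554688, 171.2114715576172), 1.9504189491271973)
q6 [-4.68653727e-01  2.63652511e-01  1.47171807e+00 -1.69360976e-04
  1.40638912e+00 -4.91807817e-01]
delta units xyz [-0.07  2.9  -0.06] (np.float64(89.73), 'deg units', np.float64(14.95)) (np.float64(-90.27), 'deg units', np.float64(-15.05)) clock 1.85 pos [ 0.5706 -0.1923  0.2225] F [-0.06  0.3   0.16] gap 0.0449440794478938
```

Call:
{"name": "carry_out", "arguments": {
  "plan": [
    [-0.06, 0, 0, 1.1],
    [-0.06, 0, 0, 2.2],
    [-0.06, 0, 0, 3.3],
    [-0.06, 0, 0, 4.4],
    [-0.06, 0, 0, 5.5],
    [-0.06, 0, 0, 6.6],
    [-0.06, 0, 0, 7.7],
    [-0.06, 0, 0, 8.8],
    [-0.06, 0, 0, 9.9],
    [-0.06, 0, 0, 11.0],
    [-0.06, 0, 0, 12.1],
    [-0.06, 0, 0, 13.2],
    [-0.06, 0, 0, 14.3],
    [-0.06, 0, 0, 14.95],
    [-0.06, 0, 0, 14.95],
    [-0.06, 0, 0, 14.95]
  ],
  "claw": 27
}}

```text
clock: 3.18
tool_pos: [0.5709, -0.1904, 0.2226]
ee_rot: [-0.011, 0.011, -0.707, 0.707]
wrist_force: [0.5, 0.4, 0.5]
finger_gap: 0.0268
```

```bash
python3 - <<'E'
from h import *
w,d,c=grab('wrist','w3.png'); a=np.radians(1.6); delta([.571,-.1908,.10],[np.sin(a),-np.cos(a),0])
E
```

```text
delta units xyz [0.   4.9  0.02] (np.float64(0.19), 'deg units', np.float64(0.03)) (np.float64(-179.81), 'deg units', np.float64(-29.97)) clock 3.2333 pos [ 0.571  -0.1903  0.2225] F [-0.62  0.09  0.75] gap 0.02712859411088232
```

View pics/w3.png

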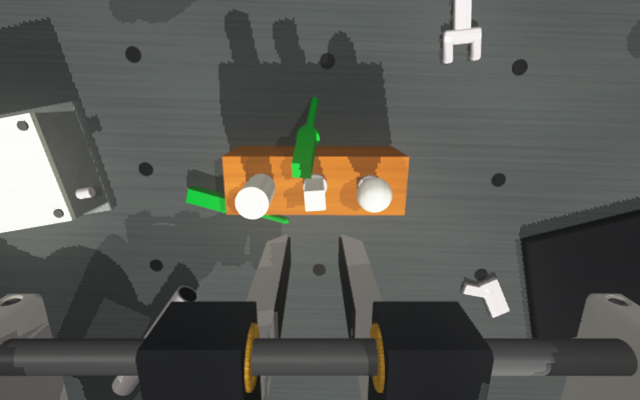

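```bash
python3 - <<'E'
from h import *
p,d,c=load('w3.png'); m=np.zeros(p.shape[:2],np.uint8); m[180:215,298:332]=(p[180:215,298:332].min(2)>235)
n,l,s,ce=cv2.connectedComponentsWithStats(m); i=1+np.argmax(s[1:,4]); print(s[i],ce[i],onplane(c,*ce[i],.122))
hsv=cv2.cvtColor(p,cv2.COLOR_RGB2HSV); o=((hsv[...,0]>5)&(hsv[...,0]<22)&(hsv[...,1]>60)); o[:160]=0;o[230:]=0;o[:,:215]=0;o[:,420:]=0
P=np.array([ondepth(c,d,u,v) for v,u in np.argwhere(o)]); P=P[abs(P[:,2]-.072)<.004]; print(P[:,2].mean(),cv2.minAreaRect((P[:,:2]*1000).astype(np.float32)))
g=(hsv[...,0]>50)&(hsv[...,0]<75)&(hsv[...,1]>90)&(np.arange(640)>290)&(np.arange(640)<325); P=np.array([ondepth(c,d,u,v) for v,u in np.argwhere(g)]);P=P[(P[:,2]<.2)];k=np.argsort(P[:,0])[:12];print(P[k].round(3))
E
```

```text
[305 191  21  20 371] [314.70889488 200.44743935] [ 0.57688609 -0.19149508  0.122     ]
0.07105726670107436 ((573.5399169921875, -192.42837524414062), (53.756038665771484, 170.16285705566406), 1.7910137176513672)
[[ 0.587 -0.17   0.07 ]
 [ 0.588 -0.17   0.071]
 [ 0.589 -0.177  0.095]
 [ 0.589 -0.176  0.096]
 [ 0.59  -0.182  0.096]
 [ 0.59  -0.183  0.096]
 [ 0.59  -0.187  0.096]
 [ 0.59  -0.185  0.096]
 [ 0.59  -0.184  0.097]
 [ 0.59  -0.185  0.097]
 [ 0.59  -0.173  0.095]
 [ 0.59  -0.175  0.096]]
```

Call:
{"name": "carry_out", "arguments": {
  "plan": [
    [-0.08, 1.0, 0.03, 0],
    [-0.08, 2.0, 0.03, 0],
    [-0.08, 2.8, 0.03, 0],
    [-0.08, 3.4, 0.03, 0],
    [-0.08, 3.8, 0.03, 0],
    [-0.08, 4.2, 0.03, 0],
    [-0.08, 4.6, 0.03, 0],
    [-0.08, 4.9, 0.03, 0],
    [-0.08, 4.9, 0.03, 0],
    [-0.08, 4.9, 0.03, 0]
  ]
}}

```text
clock: 4.07
tool_pos: [0.5733, -0.1905, 0.0999]
ee_rot: [0.011, -0.011, 0.707, -0.707]
wrist_force: [0.0, 0.1, 0.0]
finger_gap: 0.027
```

```bash
python3 - <<'E'
from h import *
w,d,c=grab('wrist','w4.png');delta([.573,-.191,.10])
E
```

```text
delta units xyz [0.03 0.02 0.01] clock 4.1167 pos [ 0.5738 -0.1907  0.1005] F [ 0.11 -0.93  0.4 ] gap 0.027205825487698707
```

View pics/w4.png

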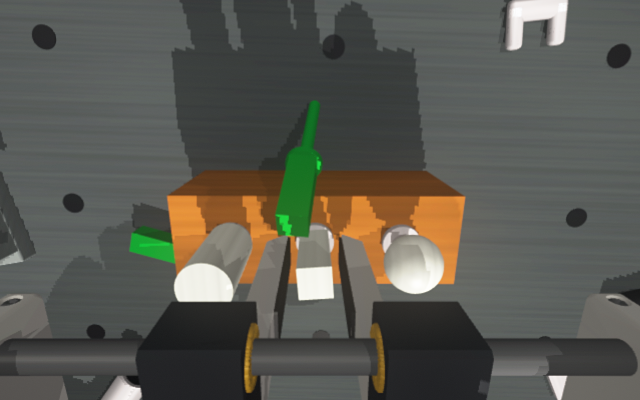

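The pin's handle is between the fingers and they touch nothing else, so I'll close them.

Call:
{"name": "carry_out", "arguments": {
  "plan": [
    [0, 0, 0, 0],
    [0, 0, 0, 0],
    [0, 0, 0, 0],
    [0, 0, 0, 0],
    [0, 0, 0, 0],
    [0, 0, 0, 0]
  ],
  "claw": 0,
  "grip_force": 55
}}

```text
clock: 4.62
tool_pos: [0.574, -0.1908, 0.1009]
ee_rot: [-0.011, 0.01, -0.707, 0.707]
wrist_force: [0.3, 0.2, 3.9]
finger_gap: 0.0157
```

```bash
python3 - <<'E'
from h import *
w,d,c=grab('wrist','w5.png');delta([.573,-.191,.10])
E
```

```text
delta units xyz [0.04 0.04 0.01] clock 4.6667 pos [ 0.574  -0.1908  0.1009] F [0.71 1.35 4.45] gap 0.01570539210069921
```

View pics/w5.png

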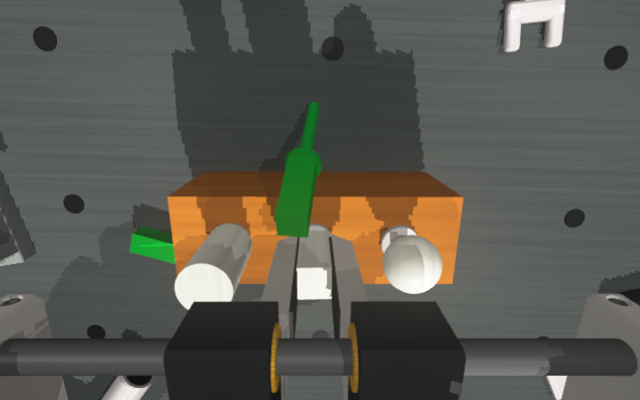

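Call:
{"name": "carry_out", "arguments": {
  "plan": [
    [0, -0.3, 0, 0],
    [0, -0.7, 0, 0],
    [0, -1.2, 0, 0],
    [0, -1.8, 0, 0],
    [0, -2.5, 0, 0],
    [0, -3.3, 0, 0],
    [0, -4.2, 0, 0],
    [0, -5.0, 0, 0],
    [0, -5.6, 0, 0],
    [0, -5.6, 0, 0],
    [0, -5.6, 0, 0]
  ]
}}

```text
clock: 5.58
tool_pos: [0.5739, -0.1908, 0.2416]
ee_rot: [-0.012, 0.01, -0.707, 0.708]
wrist_force: [0.1, 0.1, -1.6]
finger_gap: 0.0161
```

```bash
python3 - <<'E'
from h import *
w,d,c=grab('wrist','w6.png');s,e,cc=grab('scene','s6.png');delta([.57,.1065,.241])
b=cv2.resize(s[100:240,150:400],(750,420),interpolation=cv2.INTER_CUBIC); cv2.imwrite('pics/z6.png',b[:,:,::-1])
E
```

```text
delta units xyz [ -0.26  -0.08 -11.86] clock 5.6833 pos [ 0.5726 -0.1901  0.2388] F [ 0.58  0.45 -1.96] gap 0.0157617779279589
```

View pics/w6.png

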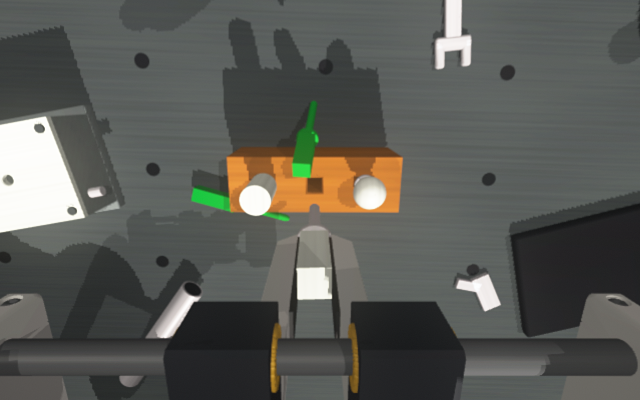

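View pics/z6.png

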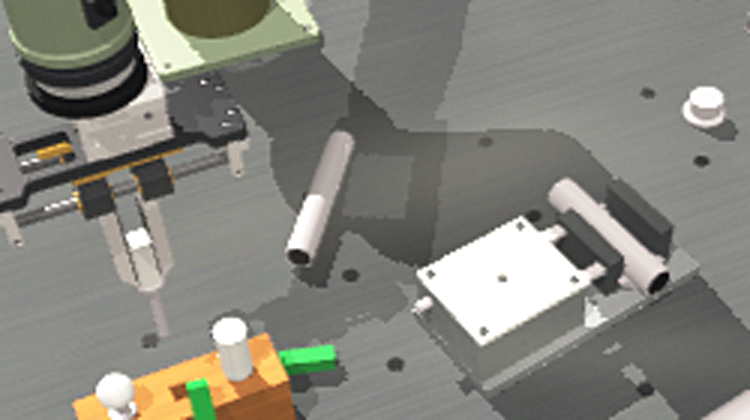

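```bash
python3 - <<'E'
from h import *
p,d,c=load('w6.png'); z=cv2.resize(p[180:300,270:360],(720,960)[::1],interpolation=cv2.INTER_NEAREST)[:600]
cv2.imwrite('pics/z7.png',z[:,:,::-1])
s=np.load('pics/s6.png.npz'); P=s['p']; g=P[160:240,340:400].sum(2).astype(int)
# hole in scene image
zz=cv2.resize(P[170:215,285:350],(780,540),interpolation=cv2.INTER_NEAREST); cv2.imwrite('pics/z8.png',zz[:,:,::-1])
for v in range(186,200): print(v,P[v,310:326].sum(1)//3)
E
```

```text
186 [255 255 255 255 255 255 255 255 255 255 255 255 255 255 255 255]
187 [255 255 255 255 255 255 255 255 255 255 255 255 255 255 255 255]
188 [255 255 255 255 255 255 255 255 255 255 255 255 255 255 255 255]
189 [255 255 255 255 255 255 255 255 255 255 255 255 255 255 255 255]
190 [255 255 255 255 255 255 255 255 255 255 255 255 255 255 255 255]
191 [255 255 255 255 255 255 243 218 249 255 255 255 255 255 255 255]
192 [255 255 255 255 255 245 157 144 158 255 255 255 255 255 255 255]
193 [255 255 255 255 255 255 168 120 130 255 255 255 255 255 255 255]
194 [255 255 255 255 255 255 255 255 255 255 255 255 255 255 255 255]
195 [255 255 255 255 255 255 255 255 255 255 255 255 255 255 255 255]
196 [255 255 255 255 255 255 255 255 255 255 255 255 255 255 255 255]
197 [255 255 255 255 255 255 255 255 255 255 255 255 255 255 255 255]
198 [255 255 255 255 255 255 255 255 255 255 255 255 255 255 255 255]
199 [255 255 255 255 255 255 255 255 255 255 255 255 255 255 255 255]
```

View pics/z7.png

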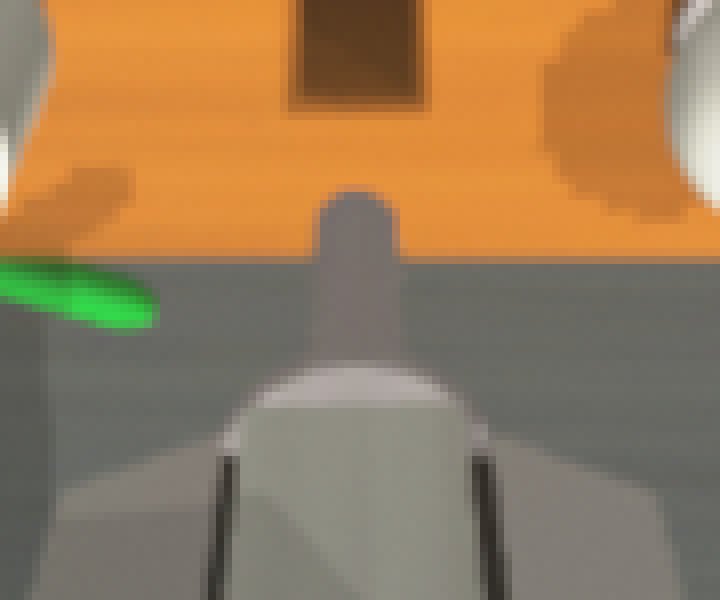

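```bash
python3 - <<'E'
from h import *
p,d,c=load('w6.png'); print('tip',onplane(c,314.75,206.5,.144)); print('sq hole',onplane(c,314.75,186,.072))
print('hole wrist',onplane(c,8,180,.075))
s,d,c=load('s6.png'); print('hole scene',onplane(c,317.1,192.3,.075))
p,d,c=load('top0.png'); a=255-p[204:218,296:310].mean(2); print(a.astype(int)); a=np.clip(a-np.median(a)-8,0,None); V,U=np.mgrid[204:218,296:310]; u,v=(a*U).sum()/a.sum(),(a*V).sum()/a.sum(); print(u,v,'hole top',onplane(c,u,v,.075))
E
```

```text
tip [ 0.57605312 -0.19218303  0.144     ]
sq hole [ 0.57445108 -0.19257318  0.072     ]
hole wrist [0.5723089  0.10406119 0.075     ]
hole scene [0.57123934 0.10873034 0.075     ]
[[40 40 40 40 40 41 41 41 40 41 41 42 41 41]
 [41 41 41 41 42 42 42 42 41 42 42 43 42 42]
 [42 43 42 42 42 42 43 42 42 43 43 43 44 43]
 [42 43 43 43 43 43 46 43 44 44 44 44 44 44]
 [43 43 44 44 47 60 66 60 50 44 44 44 44 44]
 [45 45 45 45 59 95 96 93 68 44 44 44 43 43]
 [45 45 44 45 74 95 95 95 84 47 44 44 44 44]
 [44 44 44 44 73 94 95 95 81 49 44 45 44 44]
 [44 44 45 45 56 80 86 82 62 45 44 43 43 43]
 [46 46 45 45 45 55 61 56 46 43 43 43 42 43]
 [44 44 44 44 43 43 43 42 43 44 44 44 44 45]
 [43 42 44 43 44 44 44 45 46 46 46 46 46 45]
 [45 45 45 46 46 46 47 46 46 45 45 44 44 44]
 [46 47 46 46 45 45 44 44 44 44 45 45 45 44]]
302.103500761035 210.34348046676814 hole top [0.57063567 0.10776832 0.075     ]
```

Call:
{"name": "carry_out", "arguments": {
  "plan": [
    [0, 0, -0.6, 0],
    [0, 0, -1.5, 0],
    [0, 0, -2.6, 0],
    [0, 0, -3.9, 0],
    [-0.1, 0, -5.2, 0],
    [-0.1, 0, -6.5, 0],
    [-0.1, 0, -7.8, 0],
    [-0.1, 0, -9.1, 0],
    [-0.2, 0, -10.2, 0],
    [-0.2, 0, -11.1, 0],
    [-0.2, 0.3, -11.7, 0],
    [-0.2, 0.8, -11.9, 0],
    [-0.2, 1.2, -11.9, 0],
    [-0.2, 1.5, -11.9, 0],
    [-0.2, 1.6, -11.9, 0],
    [-0.2, 1.6, -11.9, 0],
    [-0.2, 1.6, -11.9, 0],
    [-0.2, 1.6, -11.9, 0]
  ]
}}

```text
clock: 7.18
tool_pos: [0.5698, 0.1062, 0.2005]
ee_rot: [-0.011, 0.01, -0.707, 0.707]
wrist_force: [-0.2, -0.2, -0.6]
finger_gap: 0.0156
```

```bash
python3 - <<'E'
from h import *
p,d,c=grab('wrist','w7.png');s,e,cc=grab('scene','s7.png');t,e,tc=grab('top','t7.png');delta([.5707,.1078,.2])
L=np.zeros((560,800,3),np.uint8); L[:560,:400]=cv2.resize(p[140:280,265:365],(400,560),interpolation=cv2.INTER_NEAREST)
L[:280,400:]=cv2.resize(s[150:220,265:365],(400,280),interpolation=cv2.INTER_NEAREST);L[280:,400:]=cv2.resize(t[170:240,255:355],(400,280),interpolation=cv2.INTER_NEAREST)
cv2.imwrite('pics/z9.png',L[:,:,::-1])
E
```

```text
delta units xyz [-0.04  0.03 -0.05] clock 7.3333 pos [0.5698 0.1066 0.2007] F [ 0.82 -0.28  0.38] gap 0.0157869136463634
```

View pics/z9.png

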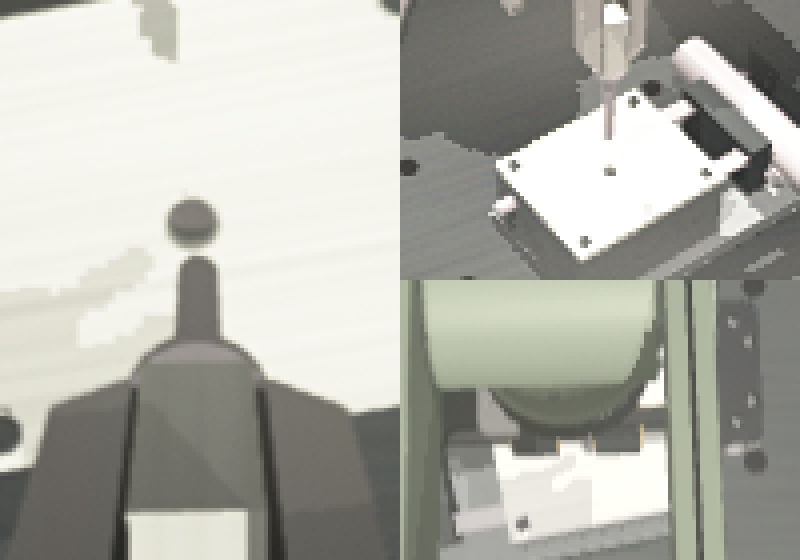

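```bash
python3 - <<'E'
from h import *
p,d,c=load('w7.png'); g=p.mean(2)
sub=g[185:207,304:326].astype(int); print(sub)
E
```

```text
[[243 243 244 243 243 243 243 243 243 243 243 242 242 242 242 242 242 241
  241 241 242 242]
 [243 243 243 243 242 242 242 242 242 242 242 241 242 242 242 241 242 242
  242 242 241 242]
 [242 242 241 241 241 241 238 236 242 242 242 242 242 242 242 242 242 242
  242 242 242 242]
 [241 241 241 241 242 242 236 229 238 239 240 242 242 242 241 241 242 242
  242 242 242 242]
 [241 241 241 242 243 241 232 218 206 204 211 228 237 241 242 242 242 242
  243 242 242 242]
 [242 241 242 240 234 212 168 138 133 132 133 153 195 230 240 242 242 242
  242 241 242 242]
 [242 242 242 232 184 138 126 124 123 124 123 124 140 183 227 240 242 242
  241 242 242 242]
 [242 242 237 203 138 125 125 125 127 126 125 124 125 144 194 232 241 243
  242 243 243 243]
 [242 239 222 166 129 127 126 126 127 126 127 126 125 128 159 214 239 244
  244 243 243 243]
 [242 239 211 146 129 129 127 127 127 127 126 125 126 126 144 197 237 244
  243 243 242 242]
 [242 238 204 133 126 128 128 126 127 127 126 126 126 123 132 179 230 242
  242 241 241 241]
 [244 239 201 136 118 120 122 122 121 122 122 121 119 116 129 174 226 241
  2
[... 246 characters left out ...]
2 114 126 145 180 227 243 242
  242 242 242 242]
 [240 240 238 223 190 158 139 131 129 131 135 141 153 175 217 240 243 243
  243 242 243 243]
 [241 241 242 238 225 197 171 157 156 158 162 178 202 223 237 243 243 243
  243 243 243 243]
 [241 242 242 242 241 234 222 211 204 204 208 224 238 244 244 243 243 243
  243 242 242 242]
 [241 242 242 242 242 243 245 240 220 211 217 229 236 242 243 243 242 242
  242 242 242 242]
 [242 242 242 243 243 244 241 216 160 126 126 137 171 215 238 244 243 243
  243 243 244 244]
 [242 242 242 242 243 240 207 142 115 111 111 110 117 146 205 240 245 244
  244 243 243 243]
 [241 242 242 242 243 228 143 111 112 113 112 112 111 112 146 216 244 242
  242 241 241 240]]
```

```bash
python3 - <<'E'
from h import *
p,d,c=load('w7.png'); s,T=tool(); ax=T[:,1]; print('ax',ax.round(4))
H=onplane(c,312.9,195.3,.075); E=onplane(c,314.2,203.8,.1057)-np.array([.0023,0,0]); A=E+ax*(.1057-.075)
print(H,E,'err',(H-A)*1000)
for w in (.0,.004): pass
cv=d[150:185,285:300]; print('cover z',[ondepth(c,d,u,v)[2].round(4) for u,v in((290,160),(330,170),(300,200),(330,200))])
s_,d_,cs=load('s7.png'); g=s_.mean(2); print(g[180:197,311:325].astype(int))
E
```

```text
ax [ 1.4e-03  1.0e-04 -1.0e+00]
[0.57298486 0.1064909  0.075     ] [0.57256782 0.10548049 0.1057    ] err [ 3.73416305e-01  1.00857062e+00 -3.10477099e-05]
cover z [np.float64(0.0726), np.float64(0.0743), np.float64(0.0742), np.float64(0.0738)]
[[255 254 254 255 253 189 157 230 255 255 254 254 254 254]
 [254 254 254 255 250 186 156 231 255 254 254 254 254 254]
 [254 254 254 255 251 187 154 229 255 254 254 254 254 254]
 [255 254 254 255 251 185 153 234 255 255 255 254 254 254]
 [255 254 254 255 250 191 158 255 255 255 254 254 253 254]
 [255 255 254 254 255 255 249 255 255 254 253 253 254 255]
 [255 255 254 254 254 255 255 255 255 254 254 254 255 255]
 [255 255 255 255 255 255 255 255 254 254 254 254 255 255]
 [255 255 255 255 255 255 255 255 254 254 254 255 255 255]
 [255 255 255 255 255 255 255 255 254 254 255 255 255 255]
 [255 255 255 255 255 255 255 255 255 255 255 255 255 255]
 [255 255 255 255 255 241 216 248 255 255 255 255 255 255]
 [255 255 255 255 244 155 142 157 255 255 255 255 255 255]
 [255 255 255 255 255 167 118 129 255 255 255 255 255 255]
 [255 255 255 255 255 255 255 255 255 255 255 255 255 255]
 [255 255 255 255 255 255 255 255 255 255 255 255 255 255]
 [255 255 255 255 255 255 255 255 255 255 255 255 255 255]]
```

Call:
{"name": "carry_out", "arguments": {
  "plan": [
    [-0.02, 0.2, -0.04, 0],
    [-0.02, 0.5, -0.04, 0],
    [-0.02, 0.8, -0.04, 0],
    [-0.02, 0.95, -0.04, 0],
    [-0.02, 0.95, -0.04, 0],
    [-0.02, 0.95, -0.04, 0]
  ]
}}

```text
clock: 7.83
tool_pos: [0.5692, 0.108, 0.1753]
ee_rot: [-0.01, 0.011, -0.707, 0.707]
wrist_force: [-0.6, -1.1, -0.9]
finger_gap: 0.0158
```

```bash
python3 - <<'E'
from h import *
p,d,c=grab('wrist','w8.png');s,e,cc=grab('scene','s8.png');delta([.5707,.1078,.2])
L=np.zeros((560,800,3),np.uint8); L[:560,:400]=cv2.resize(p[170:240,290:340],(400,560),interpolation=cv2.INTER_NEAREST)
L[:280,400:]=cv2.resize(s[170:205,292:342],(400,280),interpolation=cv2.INTER_NEAREST)
cv2.imwrite('pics/z10.png',L[:,:,::-1])
print(p.mean(2)[189:214,302:326].astype(int))
E
```

```text
delta units xyz [-0.03 -0.95  0.01] clock 7.9333 pos [0.5699 0.1081 0.1763] F [ 0.64 -0.03 -1.4 ] gap 0.0161006552314537
[[242 242 242 231 185 180 182 182 181 181 182 180 183 218 243 243 242 243
  243 243 243 243 243 243]
 [241 242 242 230 185 180 181 182 181 183 182 182 185 220 243 243 243 243
  243 243 243 243 243 242]
 [241 242 242 232 188 182 181 183 182 184 183 183 186 221 243 243 243 242
  242 242 241 241 241 241]
 [242 242 242 237 220 206 185 182 183 184 183 181 183 218 242 242 241 241
  241 240 240 241 241 241]
 [242 242 242 243 243 231 187 180 180 180 180 179 181 216 241 241 241 241
  240 240 241 241 241 241]
 [242 241 241 241 242 230 183 177 178 179 179 177 179 215 242 242 241 241
  241 241 241 241 241 241]
 [240 240 240 240 240 229 185 178 178 177 170 165 163 202 239 241 241 241
  241 241 241 241 241 242]
 [240 240 240 240 241 234 209 190 184 186 158 138 133 161 201 219 230 238
  241 242 242 242 241 241]
 [240 240 240 240 241 241 238 219 195 190 152 125 123 124 129 141 170 209
  234 241 241 241 241 241]
 [241 240 240 240 241 242 240 224 174 134 124 124 123 123 121 121 126 
[... 846 characters left out ...]
23 221 220 218 212 187 144 111 110 111 112 113 112 111 111 111 128
  165 200 231 242 242 242]
 [218 218 217 218 218 219 205 160 114 110 111 112 112 112 112 110 111 146
  201 232 242 242 242 242]
 [217 217 218 218 219 220 211 169 113 110 112 112 112 111 110 110 113 167
  232 243 243 242 242 242]
 [219 219 219 220 220 221 210 163 112 110 112 112 112 111 111 109 114 176
  237 244 242 242 242 242]
 [220 220 220 220 221 221 204 150 110 109 111 111 112 111 111 109 114 171
  234 243 241 241 241 241]
 [220 220 220 221 222 223 206 150 111 109 112 111 111 111 110 109 113 169
  232 242 241 241 242 242]
 [221 221 221 222 222 226 216 155 110 110 110 110 111 110 110 108 112 164
  231 244 243 242 243 243]]
```

View pics/z10.png

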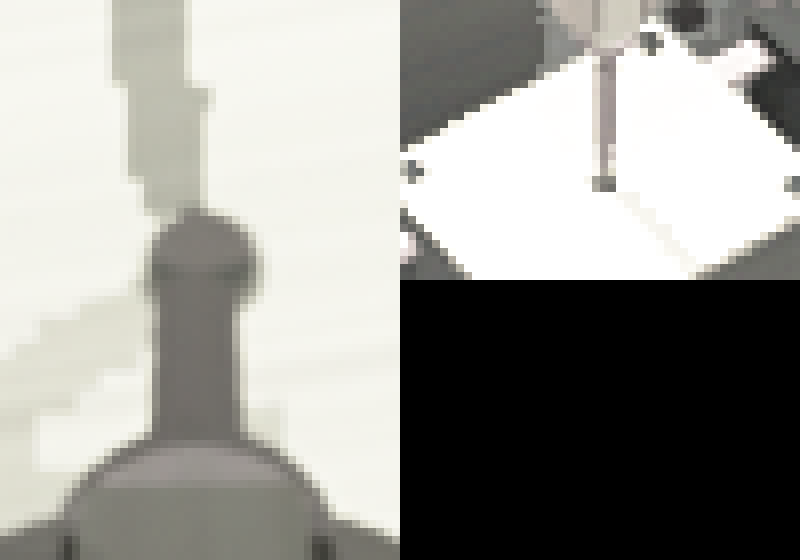

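```bash
python3 - <<'E'
from h import *
p,d,c=load('w8.png')
for r,tz in ((202,.0815),):
  H=onplane(c,315.2,202,.075); 
  for e in (203.5,204.5,205): E=onplane(c,314.2,e,.0815)-np.array([.0023,0,0]); print((H-E)*1000)
z=cv2.resize(p[190:215,300:330],(720,600),interpolation=cv2.INTER_CUBIC).astype(float); z=np.clip((z-90)*5,0,255).astype(np.uint8); cv2.imwrite('pics/z11.png',z[:,:,::-1])
s,T=tool();print(T[:,1])
E
```

```text
[ 1.53859866 -0.82470014 -6.5       ]
[ 2.34656803 -0.7998828  -6.5       ]
[ 2.75107682 -0.78745803 -6.5       ]
[ 2.89901039e-04  9.19388307e-06 -9.99999958e-01]
```

View pics/z11.png

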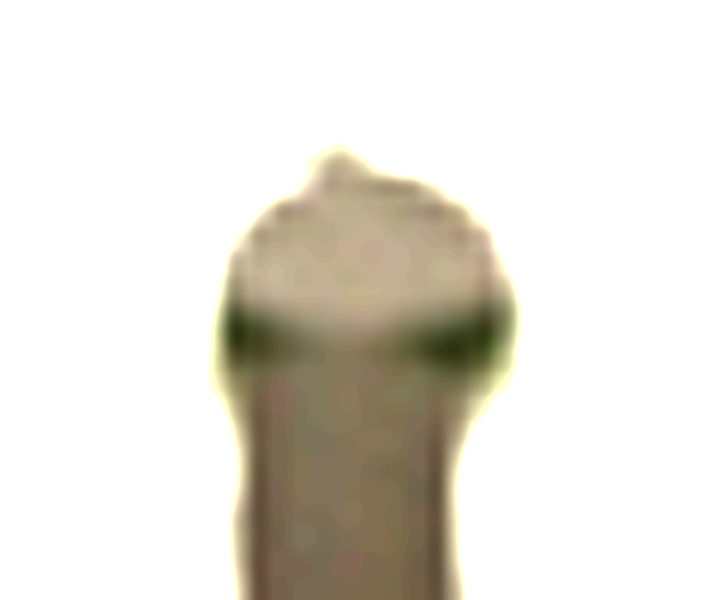

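Call:
{"name": "carry_out", "arguments": {
  "plan": [
    [-0.04, 0.1, 0.03, 0],
    [-0.04, 0.1, 0.03, 0],
    [-0.04, 0.1, 0.03, 0],
    [-0.04, 0.1, 0.03, 0]
  ]
}}

```text
clock: 8.27
tool_pos: [0.5708, 0.1072, 0.1738]
ee_rot: [0.011, -0.011, 0.707, -0.707]
wrist_force: [0.5, 0.1, -0.6]
finger_gap: 0.0156
```

```bash
python3 - <<'E'
from h import *
p,d,c=grab('wrist','w9.png');s,e,cc=grab('scene','s9.png');delta([.5707,.1078,.2])
z=cv2.resize(p[190:215,300:330],(480,400),interpolation=cv2.INTER_CUBIC).astype(float); z=np.clip((z-90)*4,0,255).astype(np.uint8)
q=cv2.resize(s[178:203,302:332],(320,400),interpolation=cv2.INTER_NEAREST)
cv2.imwrite('pics/z12.png',np.hstack([z,q])[:,:,::-1]); print(p.mean(2)[194:210,304:326].astype(int))
E
```

```text
delta units xyz [ 0.   -1.05 -0.02] clock 8.3667 pos [0.5708 0.1073 0.1738] F [ 0.68 -0.04 -1.62] gap 0.015738542060293972
[[242 242 232 191 181 183 184 184 184 183 183 183 185 219 243 242 241 241
  241 241 241 240]
 [242 243 236 208 186 183 182 182 181 181 180 180 182 216 241 241 240 240
  240 241 241 240]
 [242 242 241 234 216 202 181 178 179 179 179 179 181 216 241 241 240 240
  241 241 241 240]
 [241 240 241 241 241 228 183 177 177 174 173 175 180 217 241 241 241 240
  241 241 241 241]
 [240 240 240 241 242 230 177 165 159 154 153 156 179 224 242 242 241 241
  241 241 241 241]
 [240 240 240 241 242 229 171 142 125 126 127 129 166 219 239 241 242 242
  242 241 241 241]
 [240 240 241 241 239 217 165 138 123 122 123 121 127 160 207 233 241 241
  241 241 241 241]
 [241 241 241 239 222 166 129 123 123 124 124 121 121 123 146 190 230 240
  241 241 241 241]
 [241 242 240 230 182 132 122 123 124 124 124 124 123 122 123 144 199 236
  242 242 242 242]
 [241 241 237 206 146 125 125 123 121 120 120 119 120 122 122 125 168 224
  240 243 243 242]
 [239 235 222 177 124 123 125 119 116 113 113 114 115 119 121 120 142 200
  237 243 242 242]
 [236 219 195 153 109 114 118 113 112 112 113 111 112 113 114 110 129 187
  232 242 241 241]
 [238 220 193 151 104 101 108 111 112 112 113 112 111 111 110 105 129 186
  230 241 241 241]
 [234 217 194 155 109 103 110 112 112 113 112 111 111 110 111 112 140 193
  232 241 240 240]
 [222 216 194 154 119 108 110 112 112 111 112 112 112 111 111 122 152 203
  236 241 240 240]
 [219 219 203 163 130 113 110 111 112 113 112 112 110 110 112 133 176 218
  239 241 241 241]]
```

View pics/z12.png

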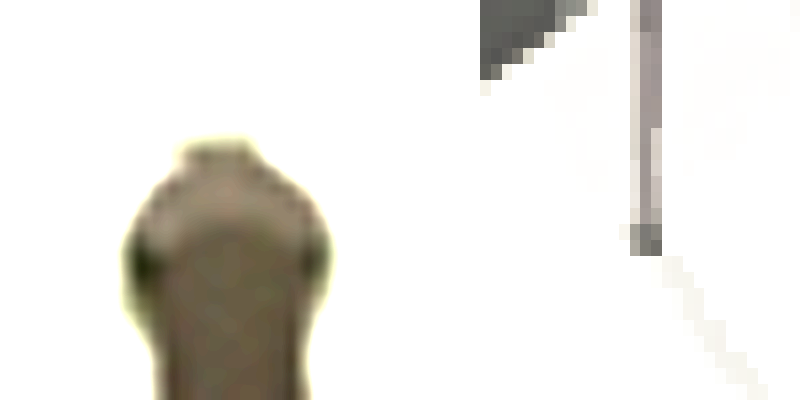

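```bash
python3 - <<'E'
from h import *
p,d,c=load('w9.png')
H=onplane(c,313.9,205.3,.075)
for e in (203,203.6,204.2): E=onplane(c,314.2,e,.079)-np.array([.0023,0,0]); print((H-E)*1000)
E
```

```text
[-0.83335632  0.13373752 -4.        ]
[-0.34758779  0.14859131 -4.        ]
[ 0.13868129  0.1634604  -4.        ]
```

The pin tip is centred over the hole in both views, so I'll insert it 14 mm.

Call:
{"name": "carry_out", "arguments": {
  "plan": [
    [0, 0.07, 0, 0],
    [0, 0.14, 0, 0],
    [0, 0.21, 0, 0],
    [0, 0.28, 0, 0],
    [0, 0.35, 0, 0],
    [0, 0.42, 0, 0],
    [0, 0.49, 0, 0],
    [0, 0.56, 0, 0],
    [0, 0.56, 0, 0]
  ]
}}

```text
clock: 9.12
tool_pos: [0.5704, 0.1073, 0.1592]
ee_rot: [-0.01, 0.011, -0.707, 0.707]
wrist_force: [-0.6, -0.2, -1.0]
finger_gap: 0.0158
```

```bash
python3 - <<'E'
from h import *
for _ in range(1):
  p,d,c=grab('wrist','w10.png');s,e,cc=grab('scene','s10.png');delta([.5707,.1078,.2])
print(manip.get_state()['ft_torque'])
z=cv2.resize(p[180:240,280:350],(467,400),interpolation=cv2.INTER_CUBIC)
q=cv2.resize(s[160:205,292:328],(320,400),interpolation=cv2.INTER_NEAREST)
cv2.imwrite('pics/z13.png',np.hstack([z,q])[:,:,::-1])
E
```

```text
delta units xyz [-0.   -1.62 -0.02] clock 9.2167 pos [0.5707 0.1073 0.1596] F [-0.81 -0.07  0.05] gap 0.01624090727530236
[-0.01421607  0.03447445  0.03907811]
```

View pics/z13.png

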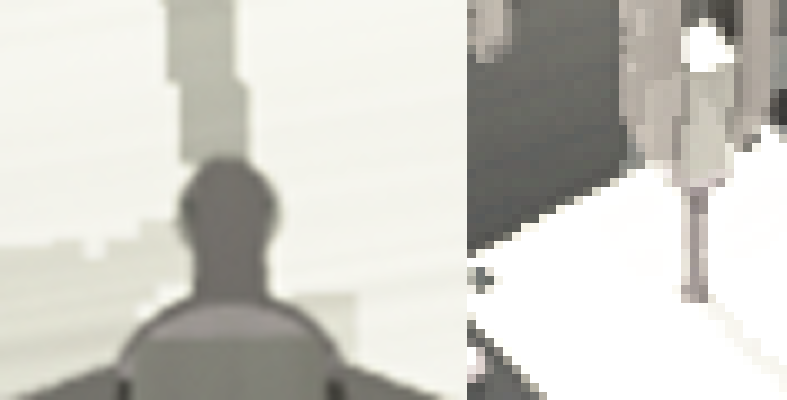

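Call:
{"name": "carry_out", "arguments": {
  "plan": [
    [0, 0.08, 0, 0],
    [0, 0.16, 0, 0],
    [0, 0.24, 0, 0],
    [0, 0.32, 0, 0],
    [0, 0.4, 0, 0],
    [0, 0.48, 0, 0],
    [0, 0.48, 0, 0],
    [0, 0.48, 0, 0]
  ]
}}

```text
clock: 9.88
tool_pos: [0.5706, 0.1073, 0.1474]
ee_rot: [-0.011, 0.011, -0.707, 0.707]
wrist_force: [0.4, -0.5, -1.1]
finger_gap: 0.0154
```

Call:
{"name": "carry_out", "arguments": {
  "plan": [
    [0, 0.06, 0, 0],
    [0, 0.12, 0, 0],
    [0, 0.16, 0, 0],
    [0, 0.16, 0, 0],
    [0, 0.16, 0, 0]
  ]
}}

```text
clock: 10.3
tool_pos: [0.5707, 0.1073, 0.1436]
ee_rot: [-0.011, 0.011, -0.707, 0.707]
wrist_force: [-0.2, -0.5, -1.6]
finger_gap: 0.0157
```

Call:
{"name": "carry_out", "arguments": {
  "plan": [
    [0, 0.06, 0, 0],
    [0, 0.12, 0, 0],
    [0, 0.16, 0, 0],
    [0, 0.16, 0, 0],
    [0, 0.16, 0, 0]
  ]
}}

```text
clock: 10.72
tool_pos: [0.5706, 0.1073, 0.1395]
ee_rot: [0.011, -0.011, 0.707, -0.707]
wrist_force: [-0.4, 0.1, -1.4]
finger_gap: 0.0162
```

Call:
{"name": "carry_out", "arguments": {
  "plan": [
    [0, 0.05, 0, 0],
    [0, 0.1, 0, 0],
    [0, 0.12, 0, 0],
    [0, 0.12, 0, 0],
    [0, 0.12, 0, 0]
  ]
}}

```text
clock: 11.13
tool_pos: [0.5707, 0.1073, 0.1366]
ee_rot: [-0.011, 0.011, -0.707, 0.707]
wrist_force: [-0.6, 0.9, -1.4]
finger_gap: 0.0157
```

Call:
{"name": "carry_out", "arguments": {
  "plan": [
    [0, 0.05, 0, 0],
    [0, 0.1, 0, 0],
    [0, 0.12, 0, 0],
    [0, 0.12, 0, 0],
    [0, 0.12, 0, 0]
  ]
}}

```text
clock: 11.55
tool_pos: [0.5707, 0.1073, 0.1336]
ee_rot: [-0.011, 0.011, -0.707, 0.707]
wrist_force: [0.4, 0.8, -0.5]
finger_gap: 0.0155
```

Call:
{"name": "carry_out", "arguments": {
  "plan": [
    [0, 0.05, 0, 0],
    [0, 0.1, 0, 0],
    [0, 0.12, 0, 0],
    [0, 0.12, 0, 0],
    [0, 0.12, 0, 0]
  ]
}}

```text
clock: 11.97
tool_pos: [0.5707, 0.1073, 0.1306]
ee_rot: [-0.011, 0.011, -0.707, 0.707]
wrist_force: [-1.1, -0.7, -0.6]
finger_gap: 0.0158
```

Call:
{"name": "carry_out", "arguments": {
  "plan": [
    [0, 0.05, 0, 0],
    [0, 0.1, 0, 0],
    [0, 0.12, 0, 0],
    [0, 0.12, 0, 0],
    [0, 0.12, 0, 0]
  ]
}}

```text
clock: 12.38
tool_pos: [0.5707, 0.1072, 0.1276]
ee_rot: [-0.011, 0.011, -0.707, 0.707]
wrist_force: [0.4, -0.2, -1.8]
finger_gap: 0.0158
```

Call:
{"name": "carry_out", "arguments": {
  "plan": [
    [0, 0.05, 0, 0],
    [0, 0.1, 0, 0],
    [0, 0.12, 0, 0],
    [0, 0.12, 0, 0],
    [0, 0.12, 0, 0]
  ]
}}

```text
clock: 12.8
tool_pos: [0.5712, 0.1073, 0.1257]
ee_rot: [0.011, -0.01, 0.707, -0.707]
wrist_force: [-1.0, 0.2, 5.9]
finger_gap: 0.0161
```

Call:
{"name": "carry_out", "arguments": {
  "plan": [
    [0, 0.03, 0, 0],
    [0, 0.06, 0, 0],
    [0, 0.08, 0, 0],
    [0, 0.08, 0, 0],
    [0, 0.08, 0, 0]
  ]
}}

```text
clock: 13.22
tool_pos: [0.5714, 0.1073, 0.1247]
ee_rot: [-0.011, 0.01, -0.707, 0.707]
wrist_force: [-2.9, 0.2, 9.9]
finger_gap: 0.016
```

Call:
{"name": "carry_out", "arguments": {
  "plan": [
    [0, 0.03, 0, 0],
    [0, 0.06, 0, 0],
    [0, 0.08, 0, 0],
    [0, 0.08, 0, 0],
    [0, 0.08, 0, 0]
  ]
}}

```text
clock: 13.63
tool_pos: [0.5715, 0.1073, 0.123]
ee_rot: [-0.011, 0.01, -0.707, 0.707]
wrist_force: [-2.8, 0.9, 10.8]
finger_gap: 0.0159
```

```bash
python3 - <<'E'
from h import *
p,d,c=grab('wrist','w11.png');s,e,cc=grab('scene','s11.png');S=manip.get_state();print(S['tool_pos'],S['wrist_force'],S['ft_torque'],S['ee_rot'])
z=cv2.resize(p[180:310,260:370],(474,560),interpolation=cv2.INTER_CUBIC)
q=cv2.resize(s[155:215,292:392],(326,196),interpolation=cv2.INTER_NEAREST); L=np.zeros((560,800,3),np.uint8);L[:,:474]=z;L[:196,474:]=q
cv2.imwrite('pics/z14.png',L[:,:,::-1])
E
```

```text
[0.57142427 0.10731371 0.12295994] [-3.62482932 -0.07486655 12.41507558] [-0.01576171  0.96444067  0.00847007] [-0.01139328  0.01026443 -0.70699067  0.70705659]
```

View pics/z14.png

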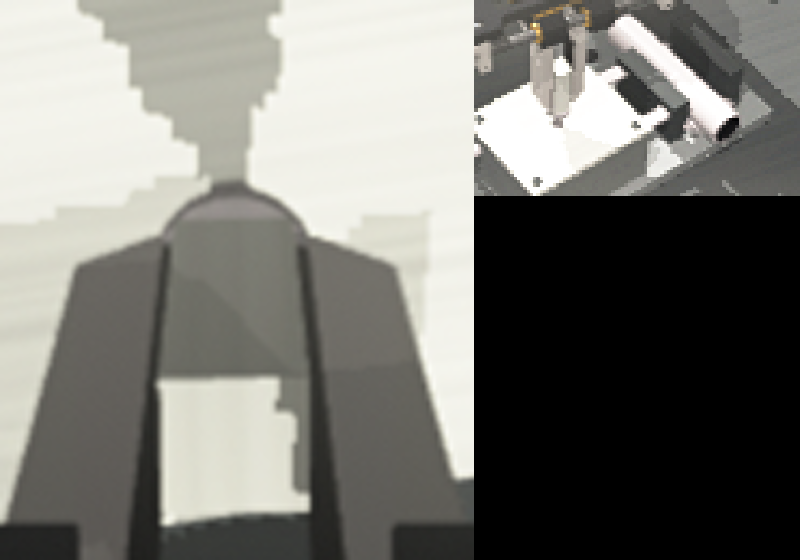

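The pin is rubbing on the hole's +x edge: the lateral force is about -3 N. I'll shift it back by about 1 mm to relieve this.

Call:
{"name": "carry_out", "arguments": {
  "plan": [
    [0.02, 0, 0, 0],
    [0.04, 0, 0, 0],
    [0.05, 0, 0, 0],
    [0.05, 0, 0, 0],
    [0.05, 0, 0, 0]
  ]
}}

```text
clock: 14.15
tool_pos: [0.571, 0.1073, 0.1231]
ee_rot: [0.012, -0.01, 0.707, -0.707]
wrist_force: [-2.2, -0.1, 10.1]
finger_gap: 0.0159
```

```bash
python3 - <<'E'
from h import *
S=manip.get_state();print(S['tool_pos'],S['wrist_force'],S['ft_torque'])
E
```

```text
[0.57099307 0.10729233 0.12308257] [-2.23432519 -0.10565371 10.09965113] [-0.04910333  0.51997351  0.04036071]
```

Call:
{"name": "carry_out", "arguments": {
  "plan": [
    [0.02, 0, 0, 0],
    [0.04, 0, 0, 0],
    [0.06, 0, 0, 0],
    [0.06, 0, 0, 0],
    [0.06, 0, 0, 0]
  ]
}}

```text
clock: 14.57
tool_pos: [0.5704, 0.1073, 0.1232]
ee_rot: [0.013, -0.009, 0.707, -0.707]
wrist_force: [-0.2, 0.3, 8.3]
finger_gap: 0.0156
```

```bash
python3 - <<'E'
from h import *
S=manip.get_state();print(S['tool_pos'],S['wrist_force'],S['ft_torque'])
E
```

```text
[0.57044486 0.10725527 0.12318901] [-0.21427036  0.27967323  8.34083868] [ 0.01247358  0.00139229 -0.01807436]
```

Call:
{"name": "carry_out", "arguments": {
  "plan": [
    [0.01, 0.03, 0, 0],
    [0.02, 0.06, 0, 0],
    [0.02, 0.08, 0, 0],
    [0.02, 0.08, 0, 0],
    [0.02, 0.08, 0, 0]
  ]
}}

```text
clock: 14.98
tool_pos: [0.5704, 0.1073, 0.1221]
ee_rot: [0.013, -0.008, 0.707, -0.707]
wrist_force: [-0.6, -1.2, 11.0]
finger_gap: 0.0159
```

Call:
{"name": "carry_out", "arguments": {
  "plan": [
    [0.0, 0.03, 0, 0],
    [0.01, 0.06, 0, 0],
    [0.01, 0.06, 0, 0],
    [0.01, 0.06, 0, 0]
  ]
}}

```text
clock: 15.32
tool_pos: [0.5704, 0.1073, 0.1208]
ee_rot: [0.013, -0.008, 0.707, -0.707]
wrist_force: [-0.4, 0.1, 11.8]
finger_gap: 0.0159
```

```bash
python3 - <<'E'
from h import *
s,e,cc=grab('scene','s12.png');S=manip.get_state();print(S['clock'],S['tool_pos'],S['wrist_force'],S['ft_torque'])
q=cv2.resize(s[155:235,292:402],(770,560),interpolation=cv2.INTER_NEAREST)
cv2.imwrite('pics/z15.png',q[:,:,::-1])
E
```

```text
15.3667 [0.57038616 0.10726983 0.12079855] [-4.73938704e-01  8.27955918e-03  1.11402342e+01] [ 0.02358721  0.13963815 -0.03840839]
```

View pics/z15.png

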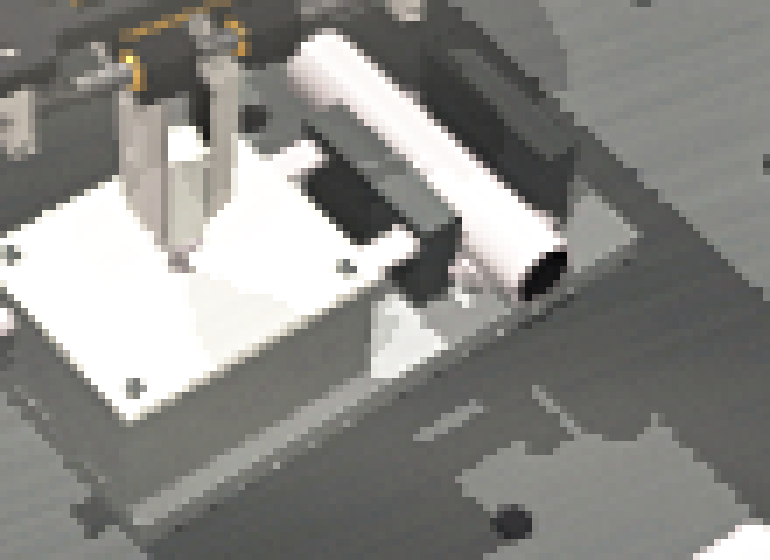

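Call:
{"name": "carry_out", "arguments": {
  "plan": [
    [0.01, 0.02, 0, 0],
    [0.01, 0.03, 0, 0],
    [0.01, 0.03, 0, 0],
    [0.01, 0.03, 0, 0],
    [0.01, 0.03, 0, 0],
    [0.01, 0.03, 0, 0]
  ]
}}

```text
clock: 15.87
tool_pos: [0.5703, 0.1073, 0.1203]
ee_rot: [0.014, -0.008, 0.707, -0.707]
wrist_force: [-0.6, 0.5, 13.7]
finger_gap: 0.016
```

```bash
python3 - <<'E'
from h import *
s,e,cc=grab('scene','s13.png');S=manip.get_state();print(S['clock'],S['tool_pos'],S['wrist_force'],S['ft_torque'])
o=load('s7.png')[0]
q=np.vstack([cv2.resize(x[155:205,322:382],(480,290),interpolation=cv2.INTER_NEAREST) for x in (o,s)])
cv2.imwrite('pics/z16.png',q[:,:,::-1])
E
```

```text
15.9167 [0.57032422 0.10729533 0.12033053] [-1.16664813  0.24548267 13.53122282] [ 0.0216916   0.18318383 -0.00127225]
```

View pics/z16.png

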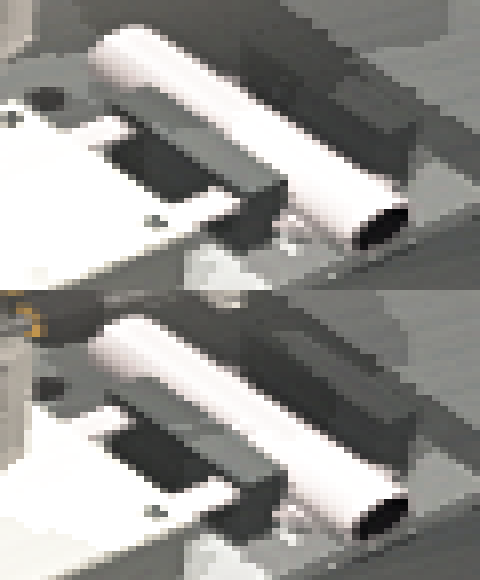

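```bash
python3 - <<'E'
from h import *
p,d,c=grab('wrist','w12.png'); s,T=tool(); print(T[:,1].round(4)); print(s['wrist_force'],s['ft_torque'],s['joints'])
def crop(f): return cv2.resize(load(f)[0][195:315,280:350],(390,590)[::1],interpolation=cv2.INTER_CUBIC)
cv2.imwrite('pics/z17.png',np.hstack([crop('w9.png'),crop('w12.png')])[:,:,::-1])
E
```

```text
[ 8.e-03  2.e-04 -1.e+00]
[-1.0558367   0.84898635 13.63318351] [-0.02742509  0.1914875   0.02588757] [ 3.68651812e-02  3.14416336e-01  1.63068144e+00 -6.43018828e-05
  1.18853184e+00  1.57714528e+00]
```

View pics/z17.png

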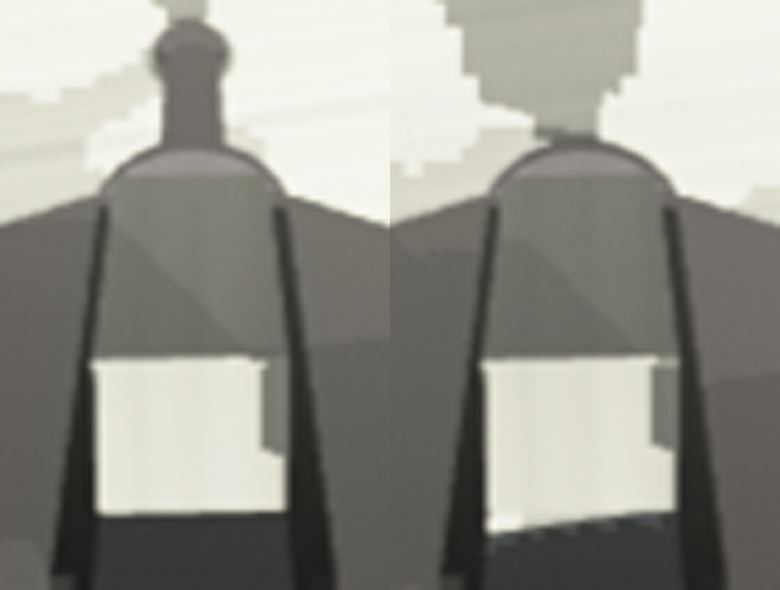

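Call:
{"name": "carry_out", "arguments": {
  "plan": [
    [0, 0, 0, 0],
    [0, 0, 0, 0],
    [0, 0, 0, 0],
    [0, 0, 0, 0],
    [0, 0, 0, 0],
    [0, 0, 0, 0]
  ]
}}

```text
clock: 16.47
tool_pos: [0.5704, 0.1073, 0.1204]
ee_rot: [0.014, -0.008, 0.707, -0.707]
wrist_force: [-0.9, -0.8, 12.7]
finger_gap: 0.0154
```

```bash
python3 - <<'E'
from h import *
s,e,cc=grab('scene','s14.png');S=manip.get_state();print(S['clock'],S['tool_pos'],S['wrist_force'],S['ft_torque'])
o=load('s12.png')[0]
q=np.vstack([cv2.resize(x[155:205,322:382],(480,290),interpolation=cv2.INTER_NEAREST) for x in (o,s)])
cv2.imwrite('pics/z18.png',q[:,:,::-1])
E
```

```text
16.5167 [0.5703426  0.10725659 0.12030599] [-0.34517671 -0.22540632 13.38535482] [-0.03483599  0.19950489  0.03123315]
```

View pics/z18.png

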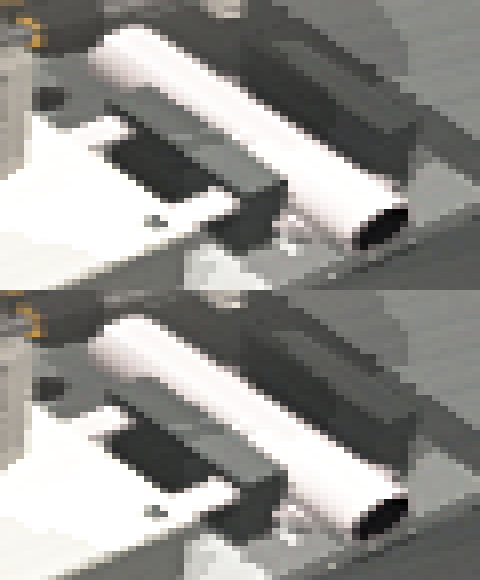

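```bash
python3 - <<'E'
from h import *
for f in ('w6.png','w9.png','w10.png','w11.png','w12.png'):
    p,d,c=load(f); a=d[270:296,302:326]; print(f,np.median(a),np.median(d[272:276,302:326]),np.median(d[290:295,302:326]), 'front',np.median(d[235:260,308:322]))
    g=p.mean(2); print(' edge rows',[int(x) for x in g[260:305:1,310]])
E
```

```text
w6.png 0.15848029 0.1570929 0.15987247 front 0.17809567
 edge rows [123, 124, 123, 124, 122, 121, 125, 175, 236, 244, 243, 243, 243, 243, 243, 243, 244, 244, 244, 244, 244, 244, 244, 244, 244, 244, 245, 245, 245, 244, 245, 245, 245, 246, 246, 246, 246, 247, 241, 175, 106, 100, 99, 97, 101]
w9.png 0.15851128 0.15719321 0.15994155 front 0.17822981
 edge rows [107, 107, 107, 106, 106, 105, 105, 138, 197, 224, 224, 223, 223, 223, 223, 223, 223, 223, 223, 224, 224, 224, 224, 224, 224, 225, 225, 224, 224, 225, 225, 225, 225, 225, 226, 226, 226, 228, 209, 128, 59, 54, 56, 56, 56]
w10.png 0.15849108 0.15713973 0.15989053 front 0.17797764
 edge rows [107, 106, 107, 106, 106, 105, 106, 137, 196, 223, 222, 222, 222, 222, 222, 222, 223, 222, 222, 222, 223, 224, 223, 223, 223, 223, 223, 223, 223, 224, 225, 224, 225, 224, 225, 225, 226, 227, 208, 129, 61, 56, 57, 57, 56]
w11.png 0.15848194 0.15720621 0.15987685 front 0.1779152
 edge rows [106, 104, 104, 104, 103, 102, 104, 143, 200, 219, 218, 218, 218, 217, 218, 218, 218, 218, 218, 218, 218, 219, 219, 219, 219, 219, 220, 219, 220, 220, 219, 220, 221, 221, 220, 221, 222, 222, 221, 191, 102, 63, 57, 56, 57]
w12.png 0.15850264 0.157146 0.15984485 front 0.17814615
 edge rows [104, 103, 103, 103, 103, 102, 102, 128, 185, 218, 218, 218, 218, 218, 218, 218, 218, 219, 219, 219, 219, 219, 219, 220, 220, 220, 220, 220, 221, 221, 220, 220, 221, 221, 221, 220, 221, 221, 220, 213, 191, 130, 75, 56, 55]
```

Call:
{"name": "carry_out", "arguments": {
  "plan": [
    [0.02, 0, 0, 0],
    [0.04, 0, 0, 0],
    [0.04, 0, 0, 0],
    [0.04, 0, 0, 0]
  ]
}}

```text
clock: 16.85
tool_pos: [0.57, 0.1073, 0.1204]
ee_rot: [0.014, -0.007, 0.707, -0.707]
wrist_force: [0.4, -0.1, 11.8]
finger_gap: 0.0156
```

```bash
python3 - <<'E'
from h import *
s,T=tool();print(s['clock'],s['tool_pos'],s['wrist_force'],s['ft_torque'],T[:,1])
E
```

```text
16.85 [0.56999457 0.10726132 0.12044507] [ 0.43194668 -0.08815387 11.81407936] [ 0.01798288 -0.11379765 -0.04403723] [ 9.62236651e-03  3.33687056e-04 -9.99953648e-01]
```

Call:
{"name": "carry_out", "arguments": {
  "plan": [
    [0.0, 0.02, 0, 0],
    [0.0, 0.04, 0, 0],
    [0.0, 0.04, 0, 0],
    [0.0, 0.04, 0, 0],
    [0.0, 0.04, 0, 0]
  ]
}}

```text
clock: 17.27
tool_pos: [0.5697, 0.1073, 0.1184]
ee_rot: [0.014, -0.008, 0.707, -0.707]
wrist_force: [2.1, 0.6, 8.1]
finger_gap: 0.0155
```

```bash
python3 - <<'E'
from h import *
s,T=tool();print(s['clock'],s['tool_pos'],s['wrist_force'],s['ft_torque'],T[:,1])
s,e,cc=grab('scene','s15.png')
o=load('s12.png')[0]
q=np.vstack([cv2.resize(x[155:205,322:382],(480,290),interpolation=cv2.INTER_NEAREST) for x in (o,s)])
cv2.imwrite('pics/z19.png',q[:,:,::-1]); print(np.abs(o[165:200,325:365].astype(int)-s[165:200,325:365]).mean(), np.abs(o[165:200,325:365].astype(int)-load('s14.png')[0][165:200,325:365]).mean())
E
```

```text
17.2667 [0.56973677 0.10734011 0.11838442] [2.13860418 0.56880022 8.07248405] [ 0.13332623 -0.50298874 -0.03821201] [ 9.12027751e-03  5.79859807e-04 -9.99958241e-01]
10.18404761904762 1.0176190476190476
```

View pics/z19.png

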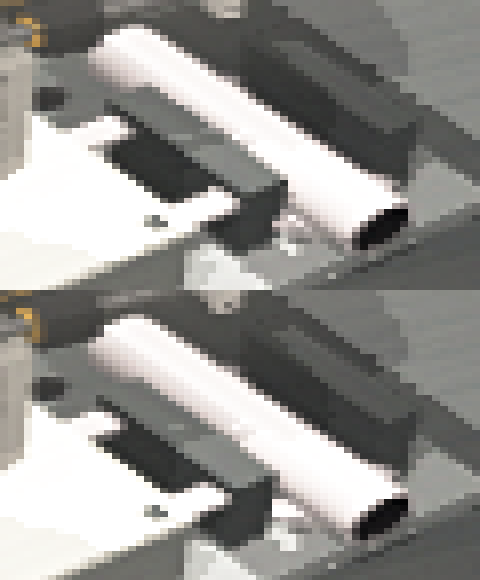

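The jaw has started to slide and the force has dropped to about 9 N. I'll hold here until it is fully open.

Call:
{"name": "carry_out", "arguments": {
  "plan": [
    [0, 0, 0, 0],
    [0, 0, 0, 0],
    [0, 0, 0, 0],
    [0, 0, 0, 0],
    [0, 0, 0, 0],
    [0, 0, 0, 0],
    [0, 0, 0, 0],
    [0, 0, 0, 0],
    [0, 0, 0, 0],
    [0, 0, 0, 0],
    [0, 0, 0, 0],
    [0, 0, 0, 0],
    [0, 0, 0, 0],
    [0, 0, 0, 0],
    [0, 0, 0, 0],
    [0, 0, 0, 0],
    [0, 0, 0, 0],
    [0, 0, 0, 0],
    [0, 0, 0, 0],
    [0, 0, 0, 0]
  ]
}}

```text
clock: 18.98
tool_pos: [0.5698, 0.1073, 0.1184]
ee_rot: [0.014, -0.008, 0.707, -0.707]
wrist_force: [1.5, 0.5, 7.2]
finger_gap: 0.0161
```

```bash
python3 - <<'E'
from h import *
s,T=tool();print(s['clock'],s['tool_pos'],s['wrist_force'],s['ft_torque'],T[:,1])
s,e,cc=grab('scene','s16.png')
o=load('s12.png')[0]
q=np.vstack([cv2.resize(x[155:205,322:382],(480,290),interpolation=cv2.INTER_NEAREST) for x in (o,s)])
cv2.imwrite('pics/z20.png',q[:,:,::-1])
E
```

```text
18.9833 [0.5697533  0.10734543 0.11837097] [1.48381614 0.45715881 7.19904777] [ 0.19893594 -0.52652362 -0.07177206] [ 9.05219973e-03  5.81157417e-04 -9.99958859e-01]
```

View pics/z20.png

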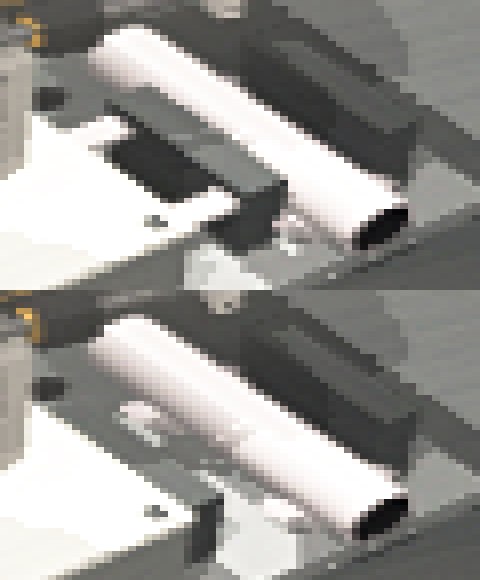

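Call:
{"name": "carry_out", "arguments": {
  "plan": [
    [0, 0, 0, 0],
    [0, 0, 0, 0],
    [0, 0, 0, 0],
    [0, 0, 0, 0],
    [0, 0, 0, 0],
    [0, 0, 0, 0],
    [0, 0, 0, 0],
    [0, 0, 0, 0],
    [0, 0, 0, 0],
    [0, 0, 0, 0],
    [0, 0, 0, 0],
    [0, 0, 0, 0],
    [0, 0, 0, 0],
    [0, 0, 0, 0],
    [0, 0, 0, 0],
    [0, 0, 0, 0],
    [0, 0, 0, 0],
    [0, 0, 0, 0]
  ]
}}

```text
clock: 20.53
tool_pos: [0.5698, 0.1073, 0.1184]
ee_rot: [0.014, -0.007, 0.707, -0.707]
wrist_force: [2.2, -0.2, 7.0]
finger_gap: 0.0158
```

```bash
python3 - <<'E'
from h import *
s,e,cc=grab('scene','s17.png')
o=load('s16.png')[0]; print('diff',np.abs(o[165:200,322:382].astype(int)-s[165:200,322:382]).mean())
q=np.vstack([cv2.resize(x[155:205,322:382],(480,290),interpolation=cv2.INTER_NEAREST) for x in (o,s)])
cv2.imwrite('pics/z21.png',q[:,:,::-1])
# jaw top corner (near, tube side): before/after
print(onplane(cc,322+287/8-.3,155+185/5.8,.065),onplane(cc,322+222/8-.3,155+205/5.8,.065))
a=load('s12.png');b=load('s17.png')
def cl(f):
    p,d,c=f; return np.array([ondepth(c,d,u,v) for v in range(160,205) for u in range(325,370)])
al=np.radians(11.77); 
# clamp y axis candidates: rect angle
for f in(a,b):
    P=cl(f); q=(P-np.array([.5693,.1079,0])); yy=-np.sin(al)*q[:,0]+np.cos(al)*q[:,1]; xx=np.cos(al)*q[:,0]+np.sin(al)*q[:,1]
    m=(abs(P[:,2]-.064)<.004)&(yy>.062)&(yy<.13)&(abs(xx)<.042); print(m.sum(),np.percentile(yy[m],[1,5,50,95,99]))
E
```

```text
diff 0.6942857142857143
[0.59111543 0.22412997 0.065     ] [0.59326759 0.19744887 0.065     ]
162 [0.09240263 0.0934589  0.10130882 0.11188739 0.11310751]
135 [0.0658716  0.06657532 0.07533745 0.08408285 0.08469667]
```

View pics/z21.png

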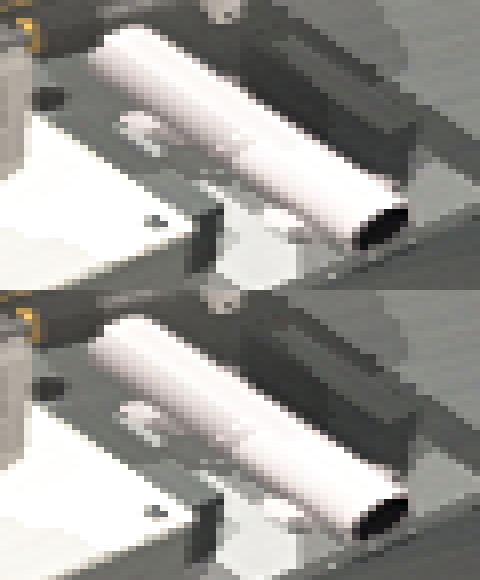

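```bash
python3 - <<'E'
from h import *
al=np.radians(11.77); X=np.array([np.cos(al),np.sin(al),0]);Y=np.array([-np.sin(al),np.cos(al),0]);O=np.array([.5693,.1079,.0655])
ys=np.arange(.056,.13,.001)
for f in ('s12.png','s17.png'):
    p,d,c=load(f); g=cv2.GaussianBlur(p.mean(2).astype(np.float32),(0,0),.6)
    R=[]
    for xx in np.arange(.0,.034,.004):
        uv=np.array([proj(c,O+X*xx+Y*y) for y in ys],np.float32); R.append(cv2.remap(g,uv[:,0],uv[:,1],cv2.INTER_CUBIC)[:,0] if 0 else cv2.remap(g,uv[:,:1],uv[:,1:],cv2.INTER_CUBIC)[:,0])
    print(f); 
    m=np.median(R,0)
    print([(round(y*1000),int(v)) for y,v in zip(ys,m)])
E
```

```text
s12.png
[(56, 254), (57, 254), (58, 254), (59, 255), (60, 255), (61, 255), (62, 255), (63, 254), (64, 253), (65, 245), (66, 228), (67, 199), (68, 163), (69, 119), (70, 88), (71, 64), (72, 53), (73, 49), (74, 47), (75, 48), (76, 49), (77, 50), (78, 51), (79, 51), (80, 51), (81, 52), (82, 53), (83, 53), (84, 53), (85, 52), (86, 53), (87, 54), (88, 54), (89, 54), (90, 55), (91, 59), (92, 68), (93, 80), (94, 94), (95, 108), (96, 119), (97, 128), (98, 132), (99, 134), (100, 135), (101, 135), (102, 134), (103, 134), (104, 134), (105, 133), (106, 132), (107, 131), (108, 130), (109, 131), (110, 138), (111, 144), (112, 155), (113, 176), (114, 198), (115, 217), (116, 231), (117, 243), (118, 247), (119, 249), (120, 251), (121, 253), (122, 253), (123, 252), (124, 251), (125, 251), (126, 250), (127, 249), (128, 249), (129, 249), (130, 250)]
s17.png
[(56, 254), (57, 254), (58, 254), (59, 255), (60, 255), (61, 255), (62, 255), (63, 254), (64, 253), (65, 247), (66, 237), (67, 217), (68, 193), (69, 171), (70, 151), (71, 140), (72, 134), (73, 131), (74, 132), (75, 132), (76, 132), (77, 131), (78, 131), (79, 131), (80, 131), (81, 133), (82, 132), (83, 130), (84, 125), (85, 128), (86, 127), (87, 125), (88, 123), (89, 120), (90, 125), (91, 126), (92, 120), (93, 118), (94, 117), (95, 117), (96, 116), (97, 118), (98, 119), (99, 121), (100, 126), (101, 133), (102, 136), (103, 149), (104, 164), (105, 178), (106, 190), (107, 197), (108, 201), (109, 205), (110, 209), (111, 214), (112, 220), (113, 226), (114, 231), (115, 236), (116, 241), (117, 245), (118, 246), (119, 248), (120, 250), (121, 252), (122, 252), (123, 252), (124, 251), (125, 250), (126, 249), (127, 249), (128, 249), (129, 249), (130, 250)]
```

```bash
python3 - <<'E'
from h import *
al=np.radians(11.77); X=np.array([np.cos(al),np.sin(al),0]);Y=np.array([-np.sin(al),np.cos(al),0]);O=np.array([.5693,.1079,0])
for f in ('s7.png','s12.png','s16.png','s17.png'):
    p,d,c=load(f); out=[]
    P=np.array([ondepth(c,d,u,v) for v in range(170,215) for u in range(325,375)])-O; xx=P@X; yy=P@Y; zz=P[:,2]
    m=(zz>.02)&(zz<.058)&(abs(xx-.04)<.006)&(yy>.055)&(yy<.125); q=yy[m]; print(f,m.sum(),np.sort(q)[[0,2,5,-6,-3,-1]].round(4), np.median(xx[m]))
    m=(abs(zz-.064)<.005)&(abs(xx)<.04)&(yy>.06)&(yy<.116); 
    for a in np.arange(-.03,.04,.01):
        k=m&(abs(xx-a)<.005); print(round(a,2), yy[k].max().round(4) if k.any() else None,end='; ')
    print()
E
```

```text
s7.png 87 [0.0727 0.0754 0.08   0.1228 0.1239 0.1243] 0.039592268820763256
-0.03 0.1137; -0.02 0.1112; -0.01 0.1142; 0.0 0.1119; 0.01 0.1151; 0.02 0.1141; 0.03 0.1141; 0.04 0.1138; 
s12.png 93 [0.0727 0.0767 0.0805 0.1221 0.1229 0.1236] 0.03943922044621103
-0.03 0.1132; -0.02 0.1122; -0.01 0.1119; 0.0 0.1115; 0.01 0.1108; 0.02 0.1134; 0.03 0.1129; 0.04 0.1128; 
s16.png 56 [0.07   0.0705 0.0714 0.1205 0.1216 0.1237] 0.04076397555680132
-0.03 0.0827; -0.02 0.0863; -0.01 0.0846; 0.0 0.0838; 0.01 0.0836; 0.02 0.0827; 0.03 0.084; 0.04 0.0831; 
s17.png 59 [0.0703 0.0715 0.0726 0.1227 0.1245 0.1248] 0.04019162361833241
-0.03 0.0849; -0.02 0.0842; -0.01 0.0822; 0.0 0.0848; 0.01 0.0845; 0.02 0.0835; 0.03 0.0841; 0.04 0.0837;
```

The jaw has moved about 29 mm, rests against its end stop and is no longer moving. I'll withdraw the pin in small steps and undo the sideways offset as I go.

Call:
{"name": "carry_out", "arguments": {
  "plan": [
    [-0.03, -0.04, 0, 0],
    [-0.06, -0.1, 0, 0],
    [-0.09, -0.16, 0, 0],
    [-0.11, -0.22, 0, 0],
    [-0.13, -0.28, 0, 0],
    [-0.13, -0.28, 0, 0]
  ]
}}

```text
clock: 21.08
tool_pos: [0.5705, 0.1074, 0.1235]
ee_rot: [0.012, -0.01, 0.707, -0.707]
wrist_force: [0.6, -0.2, 5.1]
finger_gap: 0.0158
```

```bash
python3 - <<'E'
from h import *
s,T=tool();print(s['clock'],s['tool_pos'],s['wrist_force'],s['ft_torque'],T[:,1])
E
```

```text
21.0833 [0.57051631 0.10738289 0.1235438 ] [ 0.64671555 -0.2346747   5.06563847] [ 0.11604034 -0.25213583 -0.00665336] [ 3.09376275e-03  3.16487145e-04 -9.99995164e-01]
```

Call:
{"name": "carry_out", "arguments": {
  "plan": [
    [-0.02, -0.08, 0, 0],
    [-0.04, -0.16, 0, 0],
    [-0.06, -0.25, 0, 0],
    [-0.06, -0.34, 0, 0],
    [-0.06, -0.34, 0, 0]
  ]
}}

```text
clock: 21.5
tool_pos: [0.5699, 0.1072, 0.1303]
ee_rot: [-0.01, 0.012, -0.707, 0.707]
wrist_force: [0.1, 0.6, -0.9]
finger_gap: 0.0155
```

```bash
python3 - <<'E'
from h import *
s,T=tool();print(s['clock'],s['tool_pos'],s['wrist_force'],s['ft_torque'],T[:,1])
E
```

```text
21.5 [0.56992861 0.10718481 0.13027502] [ 0.08234577  0.61076709 -0.88324144] [ 0.07156436 -0.03512454  0.02615757] [-2.00254444e-03 -1.90369177e-04 -9.99997977e-01]
```

Call:
{"name": "carry_out", "arguments": {
  "plan": [
    [-0.02, -0.1, 0, 0],
    [-0.02, -0.3, 0, 0],
    [-0.02, -0.5, 0, 0],
    [-0.02, -0.8, 0, 0],
    [-0.02, -1.1, 0, 0],
    [-0.02, -1.4, 0, 0],
    [-0.02, -1.8, 0, 0],
    [-0.02, -2.4, 0, 0],
    [-0.02, -3.1, 0, 0],
    [-0.02, -3.9, 0, 0],
    [-0.02, -4.4, 0, 0],
    [-0.02, -4.4, 0, 0],
    [-0.02, -4.4, 0, 0]
  ]
}}

```text
clock: 22.58
tool_pos: [0.5718, 0.1073, 0.2421]
ee_rot: [0.012, -0.01, 0.707, -0.707]
wrist_force: [-0.1, 0.3, -1.2]
finger_gap: 0.0158
```

```bash
python3 - <<'E'
from h import *
p,d,c=grab('wrist','w20.png'); s,e,cc=grab('scene','s20.png'); delta([.5738,-.1907,.241],[np.sin(np.radians(1.6)),-np.cos(np.radians(1.6)),0])
s2,T=tool(); print(T[:,1])
L=np.vstack([cv2.resize(p[140:330,200:430],(484,400)),]); q=cv2.resize(s[130:250,170:390],(484*220//240,264)); 
cv2.imwrite('pics/z22.png',L[:,:,::-1]); cv2.imwrite('pics/z23.png',cv2.resize(s[130:270,160:400],(800,466),interpolation=cv2.INTER_CUBIC)[:,:,::-1])
E
```

```text
delta units xyz [ 0.23 -0.05 11.92] (np.float64(0.15), 'deg units', np.float64(0.02)) (np.float64(-179.85), 'deg units', np.float64(-29.98)) clock 22.6833 pos [0.5704 0.1073 0.2398] F [-0.21  0.8  -1.85] gap 0.015869829051289173
[-2.13597970e-03 -9.87094193e-05 -9.99997714e-01]
```

View pics/w20.png

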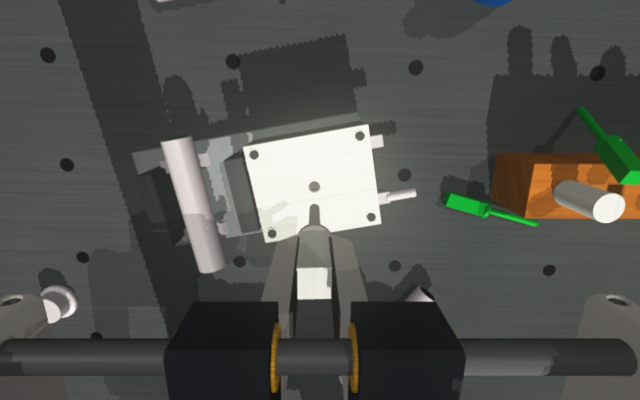

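View pics/z23.png

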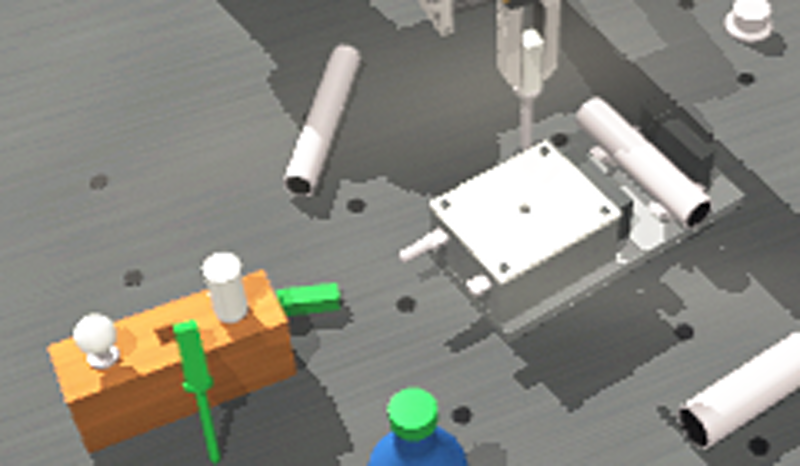

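Call:
{"name": "carry_out", "arguments": {
  "plan": [
    [0, 0, 0.6, 0],
    [0, 0, 1.5, 0],
    [0, 0, 2.6, 0],
    [0.1, 0, 3.9, 0],
    [0.1, 0, 5.2, 0],
    [0.1, 0, 6.5, 0],
    [0.1, 0, 7.8, 0],
    [0.2, 0, 9.1, 0],
    [0.2, 0, 10.2, 0],
    [0.25, 0, 11.1, 0],
    [0.25, 0, 11.7, 0],
    [0.25, 0, 11.92, 0],
    [0.25, 0, 11.92, 0],
    [0.25, 0, 11.92, 0],
    [0.25, 0, 11.92, 0]
  ]
}}

```text
clock: 23.93
tool_pos: [0.5741, -0.1892, 0.2406]
ee_rot: [0.011, -0.012, 0.707, -0.707]
wrist_force: [-1.0, -0.6, -0.4]
finger_gap: 0.0155
```

```bash
python3 - <<'E'
from h import *
al=np.radians(11.77); X=np.array([np.cos(al),np.sin(al),0]);Y=np.array([-np.sin(al),np.cos(al),0]);O=np.array([.5693,.1079,0])
p,d,c=load('w20.png'); P=np.array([ondepth(c,d,u,v) for v in range(140,250) for u in range(200,280)])-O; xx=P@X;yy=P@Y;zz=P[:,2]
m=(abs(zz-.074)<.004)&(abs(xx)<.03); print('cover edge',np.percentile(yy[m],[95,99])); m=(abs(zz-.065)<.003)&(abs(xx)<.03)&(yy>.06)&(yy<.1); print('jaw',m.sum(),np.percentile(yy[m],[1,5,95,99]))
p,d,c=grab('wrist','w21.png'); delta([.5738,-.1907,.241],[np.sin(np.radians(1.6)),-np.cos(np.radians(1.6)),0])
print(onplane(c,314.75,206.5,.144))
cv2.imwrite('pics/z24.png',cv2.resize(np.hstack([load('w6.png')[0][160:260,260:370],p[160:260,260:370]]),(770,350),interpolation=cv2.INTER_CUBIC)[:,:,::-1])
E
```

```text
cover edge [0.05663479 0.0575675 ]
jaw 1088 [0.06292107 0.06362142 0.08117063 0.08221317]
delta units xyz [ 0.02 -0.01  0.06] (np.float64(0.25), 'deg units', np.float64(0.04)) (np.float64(-179.75), 'deg units', np.float64(-29.96)) clock 23.9833 pos [ 0.5742 -0.1892  0.2408] F [ 0.1   1.04 -1.29] gap 0.015891541753645363
[ 0.57621751 -0.19036153  0.144     ]
```

View pics/z24.png

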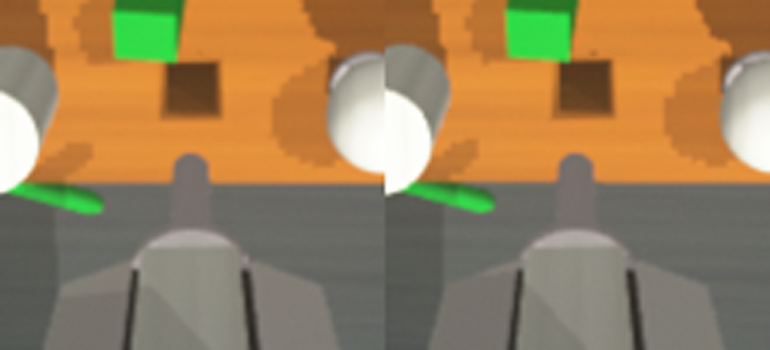

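Call:
{"name": "carry_out", "arguments": {
  "plan": [
    [0.01, 0.4, 0.06, 0],
    [0.01, 0.9, 0.06, 0],
    [0.01, 1.5, 0.06, 0],
    [0.01, 2.1, 0.06, 0],
    [0.01, 2.6, 0.06, 0],
    [0.01, 2.9, 0.06, 0],
    [0.01, 3.2, 0.06, 0],
    [0.01, 3.5, 0.06, 0],
    [0.01, 3.8, 0.06, 0],
    [0.01, 3.8, 0.06, 0]
  ]
}}

```text
clock: 24.82
tool_pos: [0.573, -0.1918, 0.1442]
ee_rot: [0.01, -0.012, 0.707, -0.707]
wrist_force: [0.0, 0.2, -0.9]
finger_gap: 0.0157
```

```bash
python3 - <<'E'
from h import *
p,d,c=grab('wrist','w22.png'); delta([.5738,-.1907,.1009]); print(manip.get_state()['ft_torque'])
E
```

```text
delta units xyz [-0.02  1.77 -0.05] clock 24.8667 pos [ 0.5734 -0.1921  0.1451] F [-0.18  0.09 -0.36] gap 0.015365041662789158
[-0.03436907 -0.01359092 -0.00801379]
```

View pics/w22.png

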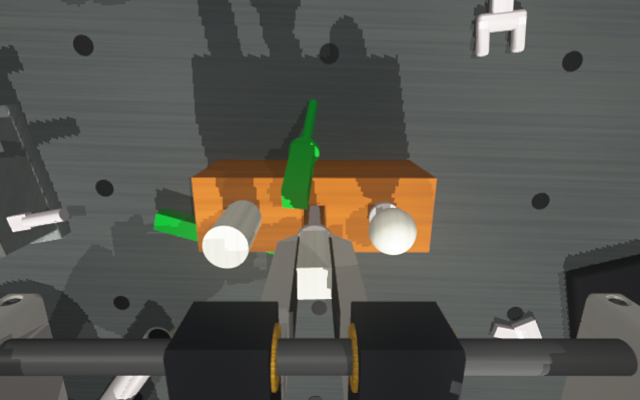

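Call:
{"name": "carry_out", "arguments": {
  "plan": [
    [-0.01, 0.2, -0.04, 0],
    [-0.01, 0.4, -0.04, 0],
    [-0.01, 0.6, -0.04, 0],
    [-0.01, 0.8, -0.04, 0],
    [-0.01, 1.0, -0.04, 0],
    [-0.01, 1.2, -0.04, 0],
    [-0.01, 1.4, -0.04, 0],
    [-0.01, 1.55, -0.04, 0],
    [-0.01, 1.65, -0.04, 0],
    [-0.01, 1.65, -0.04, 0]
  ]
}}

```text
clock: 25.7
tool_pos: [0.5736, -0.191, 0.1038]
ee_rot: [0.01, -0.011, 0.707, -0.707]
wrist_force: [-0.3, -0.2, -1.4]
finger_gap: 0.0156
```

Call:
{"name": "carry_out", "arguments": {
  "plan": [
    [0, 0.03, 0, 0],
    [0, 0.06, 0, 0],
    [0, 0.06, 0, 0],
    [0, 0.06, 0, 0]
  ]
}}

```text
clock: 26.03
tool_pos: [0.5743, -0.1913, 0.1034]
ee_rot: [-0.011, 0.011, -0.707, 0.707]
wrist_force: [-0.1, -0.6, -1.0]
finger_gap: 0.0155
```

Call:
{"name": "carry_out", "arguments": {
  "plan": [
    [0, 0.03, 0, 0],
    [0, 0.06, 0, 0],
    [0, 0.06, 0, 0],
    [0, 0.06, 0, 0]
  ]
}}

```text
clock: 26.37
tool_pos: [0.574, -0.1912, 0.1017]
ee_rot: [0.011, -0.011, 0.707, -0.707]
wrist_force: [0.1, -0.2, -1.6]
finger_gap: 0.0159
```

Call:
{"name": "carry_out", "arguments": {
  "plan": [
    [0, 0.03, 0, 0],
    [0, 0.04, 0, 0],
    [0, 0.04, 0, 0],
    [0, 0.04, 0, 0]
  ]
}}

```text
clock: 26.7
tool_pos: [0.5742, -0.1913, 0.1009]
ee_rot: [-0.011, 0.011, -0.707, 0.707]
wrist_force: [0.2, 0.2, 0.8]
finger_gap: 0.0158
```

```bash
python3 - <<'E'
from h import *
p,d,c=grab('wrist','w23.png'); delta([.5738,-.1907,.1009]); print(manip.get_state()['ft_torque'])
cv2.imwrite('pics/z25.png',cv2.resize(p[170:310,230:400],(728,600),interpolation=cv2.INTER_CUBIC)[:,:,::-1])
E
```

```text
delta units xyz [ 0.02  0.   -0.03] clock 26.75 pos [ 0.5742 -0.1913  0.101 ] F [-0.74  0.6   0.95] gap 0.015949607132010983
[ 0.0272444   0.09166819 -0.01104869]
```

View pics/z25.png

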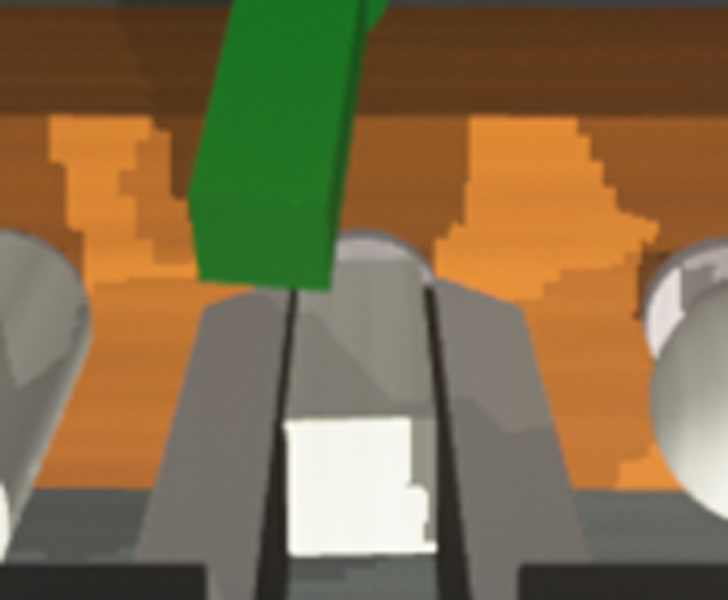

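The collar has met the block at the same TCP height as at pickup. I'll press it slightly and then let go.

Call:
{"name": "carry_out", "arguments": {
  "plan": [
    [0, 0.02, 0, 0],
    [0, 0.02, 0, 0]
  ]
}}

```text
clock: 26.92
tool_pos: [0.5742, -0.1913, 0.1009]
ee_rot: [-0.011, 0.011, -0.707, 0.707]
wrist_force: [-2.3, 1.2, 3.5]
finger_gap: 0.0155
```

Call:
{"name": "carry_out", "arguments": {
  "plan": [
    [0, 0, 0, 0],
    [0, 0, 0, 0],
    [0, 0, 0, 0],
    [0, 0, 0, 0],
    [0, 0, 0, 0],
    [0, 0, 0, 0]
  ],
  "claw": 27
}}

```text
clock: 27.42
tool_pos: [0.574, -0.1912, 0.0999]
ee_rot: [0.011, -0.011, 0.707, -0.707]
wrist_force: [-0.1, -0.0, -0.2]
finger_gap: 0.0273
```

Call:
{"name": "carry_out", "arguments": {
  "plan": [
    [0, -0.2, 0, 0],
    [0, -0.5, 0, 0],
    [0, -1.0, 0, 0],
    [0, -1.6, 0, 0],
    [0, -2.4, 0, 0],
    [0, -3.3, 0, 0],
    [0, -4.2, 0, 0],
    [0, -5.0, 0, 0],
    [0, -5.6, 0, 0],
    [0, -5.6, 0, 0],
    [0, -5.6, 0, 0]
  ]
}}

```text
clock: 28.33
tool_pos: [0.575, -0.1917, 0.2424]
ee_rot: [-0.012, 0.01, -0.706, 0.708]
wrist_force: [0.1, -0.4, -0.6]
finger_gap: 0.027
```

```bash
python3 - <<'E'
from h import *
p,d,c=grab('wrist','w24.png'); s,e,cc=grab('scene','s24.png'); delta([.5738,-.1907,.1009])
m=np.zeros(p.shape[:2],np.uint8); m[175:225,295:335]=(p[175:225,295:335].min(2)>220)
n,l,st,ce=cv2.connectedComponentsWithStats(m); i=1+np.argmax(st[1:,4]); u,v=ce[i]; print(st[i],ce[i],'pin top',onplane(c,u,v,.122),'depth z',ondepth(c,d,u,v))
a=cv2.resize(p[130:240,200:430],(800,383),interpolation=cv2.INTER_CUBIC); cv2.imwrite('pics/z26.png',a[:,:,::-1])
cv2.imwrite('pics/z27.png',cv2.resize(s[130:270,160:400],(800,466),interpolation=cv2.INTER_CUBIC)[:,:,::-1])
E
```

```text
delta units xyz [-0.02  5.54 -0.01] clock 28.4333 pos [ 0.5735 -0.191   0.2394] F [ 0.4  -0.43 -0.75] gap 0.027510366014129928
[304 181  20  28 346] [313.44797688 198.06936416] pin top [ 0.57744554 -0.19206504  0.122     ] depth z [ 0.57717684 -0.19207459  0.12106981]
```

View pics/z26.png

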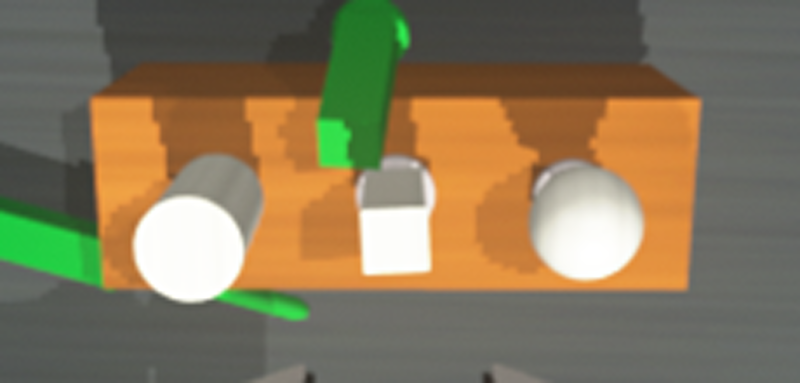

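View pics/z27.png

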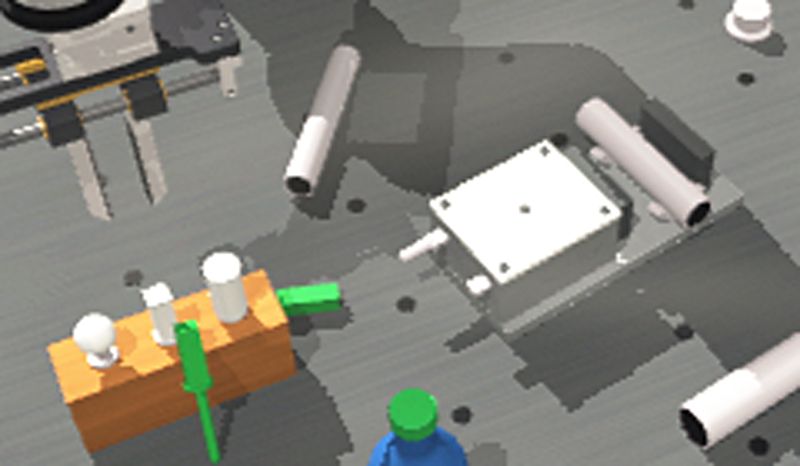

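```bash
python3 - <<'E'
from h import *
print(ticket.close_job())
E
```

```text
the job is handed in; nothing more can be done
None
```

The jaw is open, the release pin is back in the block's middle hole, and I handed the job in at about 28 s of the 64 s allowed.

- **Press:** the catch pad was about 43 mm below the cover. The highest wrist force I read was 13.7 N, or about 14.5 N once the sensor's offset is allowed for, against the 20 N limit. I only had readings at the end of each short step. Partway down the pin rubbed on the hole's edge, which held the jaw back. After I moved it sideways by a few small steps the catch released and the jaw slid open.
- **Jaw:** I kept the catch down for about 3.5 s after the jaw started to move. I measured about 28–29.5 mm of travel, against 30 mm fully open. My measurements disagreed by 1–2 mm, but the jaw stopped moving and stayed put once the catch came up.
- **Pin:** it stands upright with its collar on the block. Its top measured 121 mm above the table, the same as before I picked it up. I released it and raised the gripper clear.
- **Everything else:** the tube is still in its cradle, and the other tools and bystanders look unmoved.
- **Green look-alikes:** both stood upright in the first picture but had fallen by the time the arm first arrived above the block. The arm had stayed well above them and I felt no contact. One leans on the block beside the pin and I left both alone.

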